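Set up a grinder and dosing cups for a coffee tasting

TASK

Set the coffee grinder ready for a tasting: turn its numbered collar to 7. Lift every steel dosing cup that hangs on the rail up and off, stand each one upright in a recess of the wooden tray, and seat a dosing funnel of the size that fits squarely in the mouth of each cup. Leave the wrong-sized funnels and everything else on the bench where they are.

Things in the scene. Friction and masses are not known exactly. Their poses are not given: they have to be found in the camera images.
- collar (a joint): grind collar of the grinder: knurled dark ring, 65 mm across, 26 mm tall, turning about the vertical, with a click stop at every number 1 to 9. Value in rad: 0 at number 1, +0.3 per number (7 is 1.8), growing anticlockwise seen from above. A sprung ball draws it into the nearest stop; about 0.25 N m takes it over to the next. End stops just past 1 and 9
- collar_top (a point): centre of the collar's top face, about 0.286 m above the bench; grip the collar by its outside in the 26 mm below this. A fixed steel loading throat 46 mm across stands 18 mm higher in its middle; a fixed black scale disc 116 mm across lies just under the collar
- collar_index (a point): outer end of the red index mark on the collar's top edge, 32.5 mm from the collar's axis; it points at the set number
- grinder: white single-dose coffee grinder, fixed, 0.24 m deep, 0.13 m wide, 0.30 m tall. Origin: on the bench under the collar's axis; its front (spout) faces its -x, z up. Numbers 1 to 9 stand round the collar on a fixed black disc: 5 at the grinder's own -x, each further number 0.3 rad on anticlockwise seen from above; 7 is yellow, the rest white
- rail: fixed stand with a horizontal 10 mm steel bar along its y, 360 mm long between two posts, its axis 206 mm above the bench, and a second bar lower (142 mm) against which the cups lean; the cups hang about 105 mm apart. Origin: on the bench under the top bar's middle. The cups hang on its -x side, toward the robot
- tray: fixed dark wooden tray, 110 by 310 mm, 20 mm thick, long side along its y, three round recesses 61 mm across and 10 mm deep, 100 mm apart. Origin: centre of its underside
- seat1 (a point): centre of the floor of tray recess 1, 10 mm above the bench; frame as the tray's
- seat2 (a point): centre of the floor of tray recess 2, 10 mm above the bench; frame as the tray's
- seat3 (a point): centre of the floor of tray recess 3, 10 mm above the bench; frame as the tray's
- cup1: steel dosing cup, 56 mm outside, 50 inside, 80 tall, about 110 g. A 16 mm wide strap leaves its rim at +x, out to 53 mm from the axis, then 35 mm down, open below: it hangs by this over the bar, upright, 38 mm in front of it, the rim 4 mm above the bar's top; raise it over 35 mm to free it. Origin: centre of the underside, z up. Two or three cups are there; an absent one is None from the start
- cup2: steel dosing cup, 56 mm outside, 50 inside, 80 tall, about 110 g. A 16 mm wide strap leaves its rim at +x, out to 53 mm from the axis, then 35 mm down, open below: it hangs by this over the bar, upright, 38 mm in front of it, the rim 4 mm above the bar's top; raise it over 35 mm to free it. Origin: centre of the underside, z up. Two or three cups are there; an absent one is None from the start
- cup3: steel dosing cup, 56 mm outside, 50 inside, 80 tall, about 110 g. A 16 mm wide strap leaves its rim at +x, out to 53 mm from the axis, then 35 mm down, open below: it hangs by this over the bar, upright, 38 mm in front of it, the rim 4 mm above the bar's top; raise it over 35 mm to free it. Origin: centre of the underside, z up. Two or three cups are there; an absent one is None from the start
- funnel_a: black metal dosing funnel, one of three of the size that fits: 60 mm outside, 32 mm tall; a ring 22 mm tall over a tapered spigot 10 mm long (39 mm across at its tip, 45 at the top) that enters a cup's mouth until the ring rests on the rim. 50 g, loose, stands on the bench spigot down. Origin: centre of the spigot's underside, z up; seated, it is 70 mm above the cup's origin
- funnel_b: black metal dosing funnel, one of three of the size that fits: 60 mm outside, 32 mm tall; a ring 22 mm tall over a tapered spigot 10 mm long (39 mm across at its tip, 45 at the top) that enters a cup's mouth until the ring rests on the rim. 50 g, loose, stands on the bench spigot down. Origin: centre of the spigot's underside, z up; seated, it is 70 mm above the cup's origin
- funnel_c: black metal dosing funnel, one of three of the size that fits: 60 mm outside, 32 mm tall; a ring 22 mm tall over a tapered spigot 10 mm long (39 mm across at its tip, 45 at the top) that enters a cup's mouth until the ring rests on the rim. 50 g, loose, stands on the bench spigot down. Origin: centre of the spigot's underside, z up; seated, it is 70 mm above the cup's origin
- funnel_small: look-alike funnel of the wrong size: 52 mm outside, spigot 38 mm, too small for the cups; otherwise as the others. Leave it. Origin: centre of the underside of its spigot
- funnel_large: look-alike funnel of the wrong size: 68 mm outside, spigot 58 mm, too large for the cups; otherwise as the others. Leave it. Origin: centre of the underside of its spigot
- bean_jar: amber glass jar with wooden cap, 72 mm across, 120 mm tall. Not part of the job. Origin: centre of its underside
- tin: green coffee tin, 80 mm across, 110 mm tall. Not part of the job. Origin: centre of its underside
- tape_roll: roll of brown tape lying flat, 100 mm across, 36 mm tall. Not part of the job. Origin: centre of its underside
- tamper: steel tamper standing on its 58 mm foot, 90 mm tall. Not part of the job. Origin: centre of its underside
- brush: wooden grinder brush lying on the bench, 170 mm long. Not part of the job. Origin: centre of its underside along its x
- filter_box: cardboard box of paper filters, 110 by 110 by 55 mm. Not part of the job. Origin: centre of its underside
Things that resemble listed ones, but are neither listed nor needed, are in the scene too. Leave any green look-alike of the funnel_b alone.

How it is judged:
At the end, for the whole second after the job is handed in: Collar at the stop for 7 (within 0.1 rad). Every cup present stands at rest, upright within 0.06 rad, down in a tray recess within 6 mm of its centre. On each a 60 mm funnel sits level (0.08 rad), centred within 4 mm, its ring on the rim within 4 mm. All released (value of joint collar between 1.7 and 1.9 rad and ((horizontal distance between cup1 and seat1 below 0.006 m and z of cup1 in the frame of seat1 below 0.004 m) or (horizontal distance between cup1 and seat2 below 0.006 m and z of cup1 in the frame of seat2 below 0.004 m) or (horizontal distance between cup1 and seat3 below 0.006 m and z of cup1 in the frame of seat3 below 0.004 m)) and angle between each of cup1, cup2, cup3's own z axis and vertical below 0.06 rad and linear speed of each of cup1, cup2, cup3 below 0.02 m/s and ((horizontal distance between funnel_a and cup1 below 0.004 m and z of funnel_a in the frame of cup1 between 0.066 and 0.0735 m and angle between funnel_a's own z axis and vertical below 0.08 rad and linear speed of funnel_a below 0.02 m/s) or (horizontal distance between funnel_b and cup1 below 0.004 m and z of funnel_b in the frame of cup1 between 0.066 and 0.0735 m and angle between funnel_b's own z axis and vertical below 0.08 rad and linear speed of funnel_b below 0.02 m/s) or (horizontal distance between funnel_c and cup1 below 0.004 m and z of funnel_c in the frame of cup1 between 0.066 and 0.0735 m and angle between funnel_c's own z axis and vertical below 0.08 rad and linear speed of funnel_c below 0.02 m/s)) and ((horizontal distance between cup2 and seat1 below 0.006 m and z of cup2 in the frame of seat1 below 0.004 m) or (horizontal distance between cup2 and seat2 below 0.006 m and z of cup2 in the frame of seat2 below 0.004 m) or (horizontal distance between cup2 and seat3 below 0.006 m and z of cup2 in the frame of seat3 below 0.004 m)) and ((horizontal distance between funnel_a and cup2 below 0.004 m and z of funnel_a in the frame of cup2 between 0.066 and 0.0735 m and angle between funnel_a's own z axis and vertical below 0.08 rad and linear speed of funnel_a below 0.02 m/s) or (horizontal distance between funnel_b and cup2 below 0.004 m and z of funnel_b in the frame of cup2 between 0.066 and 0.0735 m and angle between funnel_b's own z axis and vertical below 0.08 rad and linear speed of funnel_b below 0.02 m/s) or (horizontal distance between funnel_c and cup2 below 0.004 m and z of funnel_c in the frame of cup2 between 0.066 and 0.0735 m and angle between funnel_c's own z axis and vertical below 0.08 rad and linear speed of funnel_c below 0.02 m/s)) and ((horizontal distance between cup3 and seat1 below 0.006 m and z of cup3 in the frame of seat1 below 0.004 m) or (horizontal distance between cup3 and seat2 below 0.006 m and z of cup3 in the frame of seat2 below 0.004 m) or (horizontal distance between cup3 and seat3 below 0.006 m and z of cup3 in the frame of seat3 below 0.004 m)) and ((horizontal distance between funnel_a and cup3 below 0.004 m and z of funnel_a in the frame of cup3 between 0.066 and 0.0735 m and angle between funnel_a's own z axis and vertical below 0.08 rad and linear speed of funnel_a below 0.02 m/s) or (horizontal distance between funnel_b and cup3 below 0.004 m and z of funnel_b in the frame of cup3 between 0.066 and 0.0735 m and angle between funnel_b's own z axis and vertical below 0.08 rad and linear speed of funnel_b below 0.02 m/s) or (horizontal distance between funnel_c and cup3 below 0.004 m and z of funnel_c in the frame of cup3 between 0.066 and 0.0735 m and angle between funnel_c's own z axis and vertical below 0.08 rad and linear speed of funnel_c below 0.02 m/s))); the robot touches nothing.
It fails at once if a wrong-sized funnel or anything else on the bench that is not part of the job is moved more than 40 mm (distance of any of bean_jar, tin, tape_roll, tamper, brush, filter_box, funnel_small, funnel_large from where it was at the start of the episode above 0.04 m).
Of cup1, cup2, cup3 only 2 to 3 are there at a start; the rules pass over those that are not, and their reading is None.
At some moment in a run one of funnel_a, funnel_b, funnel_c may be knocked a few centimetres aside while the robot is not near it.
It also fails if it takes over 210 s, if anything falls off the work surface, if the arm or the gripper's body presses on something with over 40 N, if the wrist force passes 120 N, or if a joint passes its speed limit or range.

ROBOT

A 6-joint arm with a two-finger parallel gripper is mounted at the origin on the work surface. World frame = base frame: x ahead of the robot, y to its left, z up, the work surface at z = 0. Lengths are in m, angles in rad, forces in N, time in s.
With the tool pointing down it reaches from about 0.3 to 0.775 m from the base axis. Payload 14.6 kg.
Tool frame: the origin (TCP) lies at the very end of the fingers, on their centre line; the grasp point (between the pads) lies ctrl.grasp_offset behind it (ctrl.grasp_offset is the distance from the TCP to the grasp point, in m); z points along the fingers, y is the direction in which the jaws open and shut (so a half turn about z gives the same grasp; the last joint's range is limited). The gripper opens to 94 mm and grips with 3 to 60 N. Pads are 16 mm wide; open, the fingers measure 119 mm over their backs; the gripper's body (75 mm by 177 mm) begins 78 mm behind the grasp point.
Start: joints at [-1.222, 0.3, 1.521, -0, 1.321, -0.067], TCP at [0.222, -0.503, 0.205] pointing down, gripper open.
Joint ranges: [-3.03, 3.03], [-0.79, 2.21], [0.23, 2.52], [-1.04, 4.18], [0, 3.07], [-2.55, 2.55]. Speed limits (rad/s): [2.22, 2.22, 2.57, 3.14, 3.14, 3.14].

INTERFACE

Orientations are given as [roll, pitch, yaw] about the fixed x, y, z axes, in that order (R = Rz(yaw) Ry(pitch) Rx(roll)).
In Python, from station import ctrl gives the robot as it stands. The module is installed in compiled form; this text tells all that it offers.
- The arm moves only by the tool carry_out, never from a script. Its argument "deltas" is a list of rows, each an object of numbers: "x", "y", "z": the shift along the tool's x, y, z in units of 0.02 m (1.0 is 0.02 m); "wx", "wy", "wz": the turn, a rotation vector about the tool's x, y, z in units of 0.08 rad (1.0 is 0.08 rad); "jaw": the opening in per cent of the stroke, from 0 (shut) to 100 (fully open). A call has 1 to 12 rows; each row shifts and turns the commanded pose from where the row before left it, along the tool's axes as they then stand; what a row does not reach is not made up. A row lasts 1/12 s, in which the tool goes at most 41.7 mm and 7.16 degrees, less where a joint would pass 70% of its speed; a pose out of reach is approached as far as the arm can. A call with a number of a shift or a turn outside -1 to 1 is refused whole. A call with a gripper value outside its range is refused whole. The fingers move at their own pace and stop on an object; "squeeze" is the grip in N (left out, the last holds). Time passes only in rows, so rows that do not move let the fingers close. It gives the time, the measured TCP pose, the force and the opening at its end, in the units of the state.
- ctrl.get_obs(): the state, without advancing time (a new reading comes with each control period).
- ctrl.camera(name): name is "side" or "top"; returns the picture (420x560x3 uint8, blue, green, red); there is no depth.
- ctrl.camera_params(name): a dict with "mtx" (3x3 intrinsics, pixels), "origin" and "attitude" of the camera in the world. Camera axes: x right, y down, z forward; pixel columns grow to the right and rows downward; lengths in m; the calibration is good to about 2 mm. A picture is of the moment at which its call begins. camera_params takes no time and is no camera call.
- ctrl.hand_in(): hands the job in, once; it reports no verdict.
Trained networks look in the newest picture that a camera, given by its name, has taken for a name from the list of things; names that differ only in an ending like _2 or _b are one class to them, and where a whole thing is asked for, a point or a joint stands for the part that bears it (a point fixed in the world has none). Each returns a list of dicts, best first, with "conf" (0 to 1); they miss things now and then, are a little off and sometimes report something else, mostly with a low value. They report only what shows in the picture. A call takes as long as a camera call. They do not tell look-alikes from the thing itself.
- ctrl.boxes_of(camera, label): "rect" ([left, top, right, bottom] in pixels, round what is visible of it).
- ctrl.mark_of(camera, label): "position" ([row, column] in pixels: a listed point, or the origin of a listed thing).
The state is a dict: "time_s": time; "qpos": joint angles; "joint_vel": joint speeds; "tau": joint torques, N m; "ee_pos": TCP position; "eef_rot": TCP orientation; "force": force on the tool from outside, world axes, zero at the start; "moment": the same for the moment, N m; "grip_width": finger opening in m.
Only numpy, scipy, OpenCV 4.12 (cv2) and the standard library are available. Lean on these libraries where they do the work, as an engineer would, in place of code of your own. Each camera call takes 0.05 s, during which the arm holds its last target.

## Working session

There is one attempt and no reset: what is moved stays moved. The work goes in short steps, Python scripts to look and compute and a tool call to move; the robot and the scene stay as the last step left them, time stands still between calls to the robot, and variables do not carry over. Pictures are saved under pics/ and viewed, and the job is handed in when it is done.

Besides the shell and the picture viewer there is one more tool, called after "Call:" as name(argument=value, ...) on one line, values as JSON. carry_out: Moves the arm, as the interface text tells. Its arguments: {"type":"object","properties":{"deltas":{"type":"array"},"squeeze":{"type":"number"}},"required":["deltas"]}

```bash
ls; mkdir -p pics
cat > look.py <<'E'
from station import ctrl
import cv2,sys,numpy as np
def snap(tag):
    for c in ("side","top"):
        cv2.imwrite(f"pics/{c}_{tag}.png",cv2.resize(ctrl.camera(c),(784,588),interpolation=cv2.INTER_CUBIC))
E
python3 - <<'E'
from look import *
snap("0")
for c in ("side","top"):
    p=ctrl.camera_params(c);print(c,p)
print(ctrl.get_obs(),ctrl.grasp_offset)
E
```

```text
pics
side {'mtx': array([[506.48147767,   0.        , 272.43059147],
       [  0.        , 506.48147767, 198.16961042],
       [  0.        ,   0.        ,   1.        ]]), 'origin': array([-0.04764857,  0.56755164,  1.09157584]), 'attitude': array([-2.40503229, -0.00891754, -2.30590107])}
top {'mtx': array([[402.06003786,   0.        , 283.98787329],
       [  0.        , 402.06003786, 209.34180539],
       [  0.        ,   0.        ,   1.        ]]), 'origin': array([ 0.40216578, -0.00743906,  1.14424731]), 'attitude': array([-2.964623  ,  0.0116895 , -1.56519854])}
{'time_s': 0.1, 'qpos': array([-1.22158554e+00,  3.00363431e-01,  1.52151409e+00,  2.96540086e-05,
        1.32068984e+00, -6.65729033e-02]), 'joint_vel': array([-6.40273397e-04, -1.68254646e-03, -1.99804941e-03,  1.14945961e-03,
       -1.67294414e-03, -4.12302342e-05]), 'tau': array([ 2.56420535e-03, -5.32637322e+01, -3.53282440e+01,  7.10325851e-02,
        2.34393182e-02, -5.45431783e-05]), 'ee_pos': array([ 0.22208805, -0.50291546,  0.20497373]), 'eef_rot': array([-3.14062202e+00, -9.35015935e-05,  4.15776296e-01]), 'force': array([0.15738636, 0.04184886, 0.62009913]), 'moment': array([ 0.00193109,  0.00038139, -0.01702849]), 'grip_width': 0.09384167048474347} 0.0188
```

View pics/side_0.png

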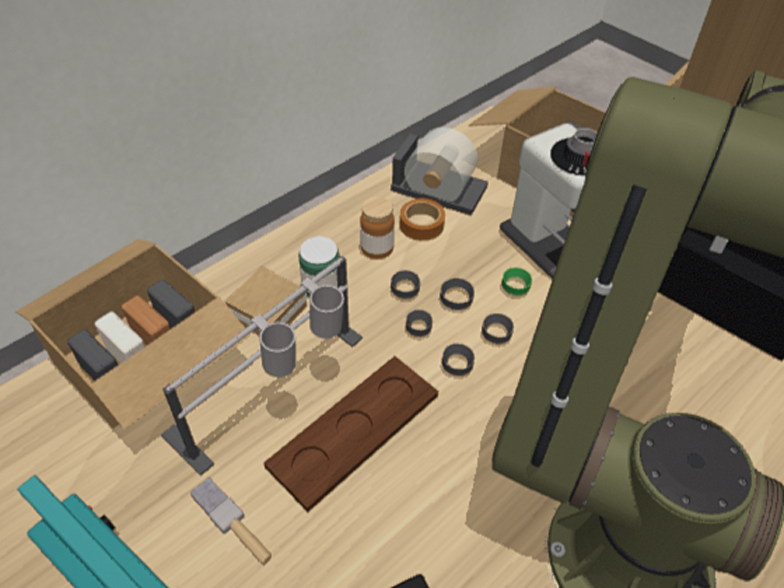

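View pics/top_0.png

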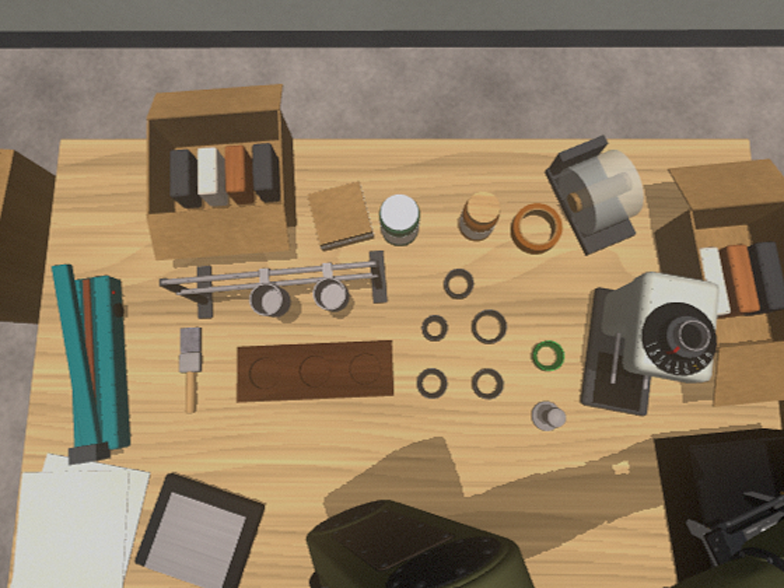

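The side view shows two cups on the rail, at (278,350) and (326,311), with the tray in front of them. The grinder is partly hidden by the arm.

The top view shows six rings:
- **Likely 60 mm:** (458,284), (432,383) and (487,383)
- **Small:** (434,328)
- **Large:** (489,326)
- **Green:** (547,355)

The collar is at about (690,335). Next I'll measure these.

```bash
cat >> look.py <<'E'
from scipy.spatial.transform import Rotation as R
def cam(c):
    p=ctrl.camera_params(c);return p["mtx"],np.array(p["origin"]),R.from_euler('xyz',p["attitude"]).as_matrix()
def ray(c,px):  # px row,col original pixels
    K,o,A=cam(c); d=A@np.linalg.inv(K)@np.array([px[1],px[0],1.]); return o,d
def onplane(c,px,z):
    o,d=ray(c,px); return o+d*(z-o[2])/d[2]
def proj(c,P):
    K,o,A=cam(c); q=K@(A.T@(np.array(P)-o)); return np.array([q[1]/q[2],q[0]/q[2]])
def tri(pa,pb):
    (o1,d1),(o2,d2)=ray("side",pa),ray("top",pb)
    d1=d1/np.linalg.norm(d1);d2=d2/np.linalg.norm(d2)
    s=np.linalg.lstsq(np.c_[d1,-d2],o2-o1,rcond=None)[0]
    return (o1+d1*s[0]+o2+d2*s[1])/2, np.linalg.norm(o1+d1*s[0]-o2-d2*s[1])
E
python3 - <<'E'
from look import *
ctrl.camera("side");ctrl.camera("top")
Z=dict(collar_top=.286,collar_index=.286,grinder=0,rail=0,tray=0,seat1=.01,seat2=.01,seat3=.01,cup1=.12,funnel_a=0,funnel_small=0,funnel_large=0,tamper=0,tin=0,bean_jar=0,tape_roll=0)
for n,z in Z.items():
  for c in ("side","top"):
    for m in ctrl.mark_of(c,n)[:6]:
      if m["conf"]>.2: print(n,c,round(m["conf"],2),np.round(m["position"],1),onplane(c,m["position"],z).round(4)[:2])
print(ctrl.get_obs()["time_s"])
E
```

```text
collar_top side 0.59 [105.  415.6] [ 0.4846 -0.4228]
collar_top top 0.84 [240.9 490.8] [ 0.489  -0.4366]
collar_index side 0.56 [111.3 417.1] [ 0.466  -0.4045]
collar_index side 0.53 [237.8 298.5] [0.375  0.1052]
collar_index top 0.93 [251.3 483.7] [ 0.4669 -0.4198]
grinder side 0.63 [176.5 394. ] [ 0.5006 -0.4389]
grinder top 0.75 [233.8 313.7] [ 0.536  -0.0782]
grinder top 0.73 [250.2 438.8] [ 0.4909 -0.4313]
rail top 0.64 [207.2 211.2] [0.6123 0.2182]
tray side 0.83 [306.3 254.9] [0.4446 0.1669]
tray top 0.85 [265.1 225.9] [0.4461 0.1704]
tray top 0.67 [274.9 345.4] [ 0.4206 -0.1662]
seat1 side 0.85 [279.  278.6] [0.4592 0.0753]
seat1 side 0.8 [305.6 252.7] [0.4451 0.1733]
seat1 side 0.57 [331.1 224.4] [0.438  0.2661]
seat1 side 0.43 [233.9 233.6] [0.6464 0.0687]
seat1 top 0.98 [261.3 262.1] [0.4568 0.0675]
seat1 top 0.74 [266.  225.9] [0.4432 0.1687]
seat1 top 0.71 [267.8 189.7] [0.4377 0.2701]
seat2 side 0.85 [279.  278.6] [0.4592 0.0753]
seat2 side 0.8 [305.6 252.7] [0.4451 0.1733]
seat2 side 0.57 [331.1 224.4] [0.438  0.2661]
seat2 side 0.43 [233.9 233.6] [0.6464 0.0687]
seat2
[... 1394 characters left out ...]
213 -0.5807]
tamper side 0.49 [238.7 353.1] [ 0.4241 -0.1676]
tamper top 0.77 [294.5 385.6] [ 0.3674 -0.2765]
tin side 0.79 [203.7 230.2] [0.7449 0.0017]
tin side 0.54 [308.8 253.3] [0.442  0.1743]
tin top 0.58 [160.9 288.3] [ 0.7522 -0.0048]
bean_jar side 0.68 [259.  200.1] [0.6465 0.1823]
bean_jar side 0.62 [176.1 271.1] [ 0.7497 -0.1611]
bean_jar side 0.57 [238.1 353.2] [ 0.4253 -0.1694]
bean_jar top 0.86 [160.9 338.3] [ 0.7525 -0.1523]
tape_roll side 0.92 [160.1 297.5] [ 0.7471 -0.2698]
tape_roll side 0.65 [206.5 288.6] [ 0.6253 -0.1166]
tape_roll top 0.77 [162.4 378.7] [ 0.7481 -0.271 ]
tape_roll top 0.53 [214.6 196.7] [0.5904 0.2594]
tape_roll top 0.22 [265.5 224.9] [0.445  0.1732]
1.8
```

Run:
```python
from look import *
t=ctrl.camera("top"); s=ctrl.camera("side")
a=cv2.resize(t[195:280,430:520],None,fx=7,fy=7,interpolation=cv2.INTER_CUBIC)
cv2.imwrite("pics/collar_0.png",a)
b=cv2.resize(s[80:180,340:440],None,fx=5.5,fy=5.5,interpolation=cv2.INTER_CUBIC)
cv2.imwrite("pics/collar_s0.png",b)
cv2.imwrite("pics/t_raw.png",t);cv2.imwrite("pics/s_raw.png",s)
```

```text
(no output)
```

View pics/collar_0.png

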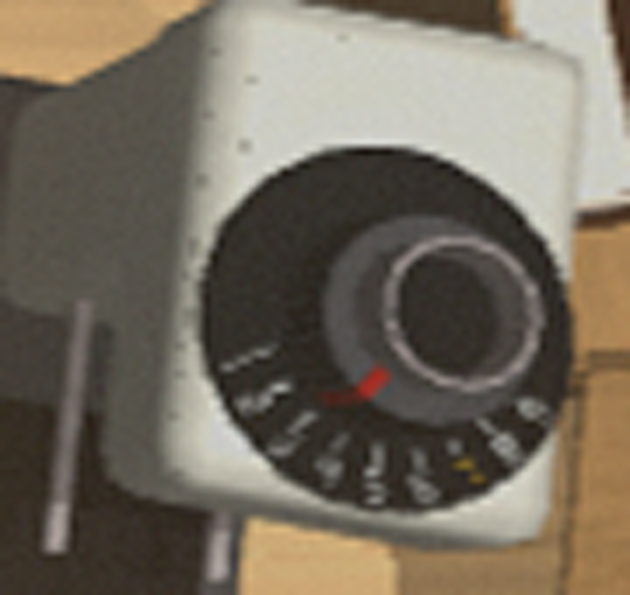

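View pics/collar_s0.png

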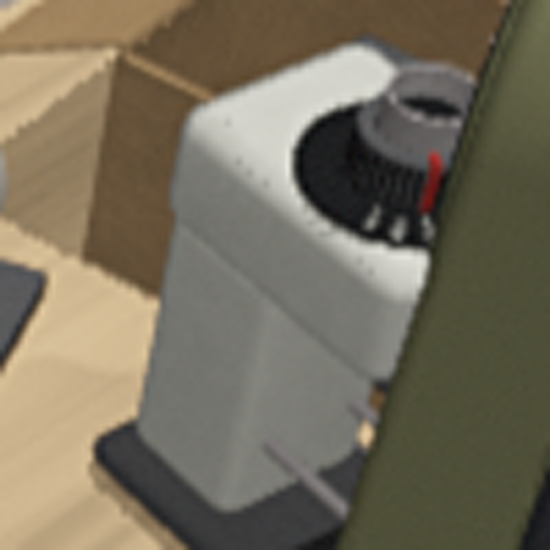

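Run:
```python
from look import *
D={1:(245,355),2:(262,400),3:(285,445),4:(328,470),5:(375,490),6:(425,490),7:(470,470),8:(510,450),9:(535,410)}
f=lambda x,y,z:onplane("top",(195+y/7-.43,430+x/7-.43),z)[:2]
# disc outline points
P=np.array([(202,300),(375,147),(572,320),(385,512),(240,195),(250,430),(520,225),(520,455)])
w=np.array([f(x,y,.259) for x,y in P])
A=np.c_[2*w,np.ones(len(w))];s=np.linalg.lstsq(A,(w**2).sum(1),rcond=None)[0];c=s[:2];print("disc",c,np.sqrt(s[2]+c@c))
for n,(x,y) in D.items():
    d=f(x,y,.26)-c;print(n,np.linalg.norm(d).round(4),np.degrees(np.arctan2(d[1],d[0]))%360)
# throat rim z .304
T=np.array([(385,310),(543,312),(463,235),(463,390)])
w=np.array([f(x,y,.304) for x,y in T]);print("throat",w.mean(0),w)
d=f(352,397,.286)-c;e=f(385,375,.286)-c
for d in(d,e):print("index",np.linalg.norm(d),np.degrees(np.arctan2(d[1],d[0])))
```

```text
disc [ 0.49156049 -0.43620693] 0.056876182369119524
1 0.0455 102.4268318605335
2 0.0467 120.61839239372267
3 0.0509 137.8493683334422
4 0.0502 154.69049637888895
5 0.052 171.75592696093398
6 0.052 188.792313160514
7 0.0504 206.32184502594913
8 0.0525 222.1367930845352
9 0.0514 238.96394662176561
throat [ 0.49102444 -0.43823508] [[ 0.49138904 -0.41505744]
 [ 0.4909971  -0.46172841]
 [ 0.51397989 -0.44007775]
 [ 0.46773172 -0.43607673]]
index 0.034782862259690676 135.23153181538845
index 0.022823316450011653 142.06776794921038
```

The grinder's yaw is about −8.5°, and the index points at 3 (137°). So the collar needs +1.2 rad to reach 7. I'll move over it first.

Call:
carry_out(deltas=[{"z":-1,"wz":0.27,"jaw":100},{"z":-1,"wz":0.27},{"z":-1,"wz":0.27},{"z":-1,"wz":0.27},{"z":-1,"wz":0.27},{"z":-1,"wz":0.27},{"z":-1,"wz":0.27},{"z":-1,"wz":0.27}])

```text
invalid input
```

```bash
cat > go.py <<'E'
from look import *
def need(x,y,z,yaw=None):
    o=ctrl.get_obs();Rm=R.from_euler('xyz',o["eef_rot"])
    d=Rm.inv().apply(np.array([x,y,z])-o["ee_pos"])/.02
    print("t",round(o["time_s"],2),"pos",np.round(o["ee_pos"],4),"rpy",np.round(o["eef_rot"],3),"w",round(o["grip_width"],4),"q",np.round(o["qpos"],2),"F",np.round(o["force"],1))
    s="xyz units %s"%np.round(d,2)
    if yaw is not None:
        T=R.from_euler('xyz',[np.pi,0,yaw]); s+=" rotvec units %s"%np.round((Rm.inv()*T).as_rotvec()/.08,2)
    print(s)
if __name__=="__main__":
    a=[float(v) for v in sys.argv[1:]]; need(*a)
E
python3 go.py .491 -.437 .365 .244
```

```text
t 1.9 pos [ 0.2222 -0.5031  0.2055] rpy [3.142 0.    0.416] w 0.0938 q [-1.22  0.3   1.52 -0.    1.32 -0.07] F [ 0.4 -0.7  0.3]
xyz units [13.63  2.4  -7.98] rotvec units [0.   0.   2.15]
```

Call:
carry_out(deltas=[{"x":0,"y":0,"z":-1,"wx":0,"wy":0,"wz":0.27,"jaw":100},{"x":0,"y":0,"z":-1,"wx":0,"wy":0,"wz":0.27,"jaw":100},{"x":0,"y":0,"z":-1,"wx":0,"wy":0,"wz":0.27,"jaw":100},{"x":0,"y":0,"z":-1,"wx":0,"wy":0,"wz":0.27,"jaw":100},{"x":0,"y":0,"z":-1,"wx":0,"wy":0,"wz":0.27,"jaw":100},{"x":0,"y":0,"z":-1,"wx":0,"wy":0,"wz":0.27,"jaw":100},{"x":0,"y":0,"z":-1,"wx":0,"wy":0,"wz":0.27,"jaw":100},{"x":0,"y":0,"z":-1,"wx":0,"wy":0,"wz":0.27,"jaw":100}])

```text
time_s: 2.57
ee_pos: [0.2221, -0.503, 0.3665]
eef_rot: [3.142, 0.0, 0.242]
force: [0.7, 0.1, 0.2]
grip_width: 0.0941
```

```bash
python3 go.py .491 -.437 .365 .244
```

```text
t 2.57 pos [ 0.2221 -0.503   0.3665] rpy [3.142 0.    0.242] w 0.0941 q [-1.22  0.24  1.24 -0.    1.67  0.11] F [0.7 0.1 0.2]
xyz units [13.84  0.02  0.07] rotvec units [ 0.    0.   -0.03]
```

Call:
carry_out(deltas=[{"x":0.98,"y":0,"z":0,"wx":0,"wy":0,"wz":0,"jaw":100},{"x":0.98,"y":0,"z":0,"wx":0,"wy":0,"wz":0,"jaw":100},{"x":0.98,"y":0,"z":0,"wx":0,"wy":0,"wz":0,"jaw":100},{"x":0.98,"y":0,"z":0,"wx":0,"wy":0,"wz":0,"jaw":100},{"x":0.98,"y":0,"z":0,"wx":0,"wy":0,"wz":0,"jaw":100},{"x":0.98,"y":0,"z":0,"wx":0,"wy":0,"wz":0,"jaw":100},{"x":0.98,"y":0,"z":0,"wx":0,"wy":0,"wz":0,"jaw":100},{"x":0.98,"y":0,"z":0,"wx":0,"wy":0,"wz":0,"jaw":100},{"x":0.98,"y":0,"z":0,"wx":0,"wy":0,"wz":0,"jaw":100},{"x":0.98,"y":0,"z":0,"wx":0,"wy":0,"wz":0,"jaw":100},{"x":0.98,"y":0,"z":0,"wx":0,"wy":0,"wz":0,"jaw":100},{"x":0.98,"y":0,"z":0,"wx":0,"wy":0,"wz":0,"jaw":100}])

```text
time_s: 3.57
ee_pos: [0.4514, -0.4462, 0.3654]
eef_rot: [-3.142, 0.0, 0.243]
force: [-1.1, 0.7, -0.5]
grip_width: 0.094
```

Call:
carry_out(deltas=[{"x":0.98,"y":0,"z":0,"wx":0,"wy":0,"wz":0,"jaw":100},{"x":0.98,"y":0,"z":0,"wx":0,"wy":0,"wz":0,"jaw":100},{"x":0,"y":0,"z":0,"wx":0,"wy":0,"wz":0,"jaw":100}])

```text
time_s: 3.82
ee_pos: [0.491, -0.4358, 0.3644]
eef_rot: [-3.14, 0.0, 0.246]
force: [-0.1, 0.3, 0.8]
grip_width: 0.0938
```

```bash
python3 go.py .491 -.437 .266 .244
python3 - <<'E'
from look import *
s=ctrl.camera("side");t=ctrl.camera("top")
b=cv2.resize(s[40:180,320:520],None,fx=3,fy=3,interpolation=cv2.INTER_CUBIC)
c=cv2.resize(t[130:330,380:560],None,fx=2.1,fy=2.1,interpolation=cv2.INTER_CUBIC)
im=np.zeros((max(b.shape[0],c.shape[0]),b.shape[1]+c.shape[1],3),np.uint8);im[:b.shape[0],:b.shape[1]]=b;im[:c.shape[0],b.shape[1]:]=c
im=cv2.resize(im,None,fx=.8,fy=.8)
cv2.imwrite("pics/above.png",im);print(im.shape)
E
```

```text
t 3.82 pos [ 0.491  -0.4358  0.3644] rpy [-3.14   0.     0.246] w 0.0938 q [-0.78  0.51  0.87  0.    1.76  0.54] F [-0.1  0.3  0.8]
xyz units [-0.01  0.06  4.92] rotvec units [-0.02  0.    0.02]
(336, 782, 3)
```

View pics/above.png

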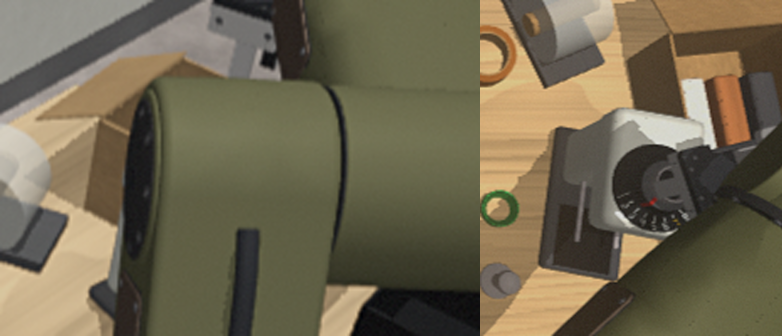

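The side view is blocked by the arm. The top view shows the gripper over the collar, offset the way parallax would make it look. I'll lower it slowly.

Call:
carry_out(deltas=[{"x":0,"y":0.05,"z":0.8,"wx":0,"wy":0,"wz":0,"jaw":100},{"x":0,"y":0,"z":0.8,"wx":0,"wy":0,"wz":0,"jaw":100},{"x":0,"y":0,"z":0.6,"wx":0,"wy":0,"wz":0,"jaw":100},{"x":0,"y":0,"z":0.6,"wx":0,"wy":0,"wz":0,"jaw":100},{"x":0,"y":0,"z":0.6,"wx":0,"wy":0,"wz":0,"jaw":100},{"x":0,"y":0,"z":0.5,"wx":0,"wy":0,"wz":0,"jaw":100},{"x":0,"y":0,"z":0.4,"wx":0,"wy":0,"wz":0,"jaw":100},{"x":0,"y":0,"z":0.2,"wx":0,"wy":0,"wz":0,"jaw":100},{"x":0,"y":0,"z":0,"wx":0,"wy":0,"wz":0,"jaw":100}])

```text
time_s: 4.67
ee_pos: [0.4883, -0.4381, 0.2748]
eef_rot: [-3.141, 0.001, 0.243]
force: [0.7, 0.7, 0.0]
grip_width: 0.0937
```

```bash
python3 go.py .491 -.437 .266 .244
```

```text
t 4.67 pos [ 0.4883 -0.4381  0.2748] rpy [-3.141e+00  1.000e-03  2.430e-01] w 0.0937 q [-0.79  0.51  1.07 -0.    1.56  0.54] F [0.7 0.7 0. ]
xyz units [ 0.14 -0.02  0.44] rotvec units [-0.01  0.01 -0.02]
```

Call:
carry_out(deltas=[{"x":0.14,"y":0,"z":0.2,"wx":0,"wy":0,"wz":0,"jaw":100},{"x":0,"y":0,"z":0.2,"wx":0,"wy":0,"wz":0,"jaw":100},{"x":0,"y":0,"z":0,"wx":0,"wy":0,"wz":0,"jaw":100}])

```text
time_s: 4.92
ee_pos: [0.4915, -0.4373, 0.2668]
eef_rot: [-3.141, 0.0, 0.243]
force: [-0.2, -0.3, -0.2]
grip_width: 0.0943
```

Call:
carry_out(deltas=[{"x":0,"y":0,"z":0,"wx":0,"wy":0,"wz":0,"jaw":40},{"x":0,"y":0,"z":0,"wx":0,"wy":0,"wz":0,"jaw":40},{"x":0,"y":0,"z":0,"wx":0,"wy":0,"wz":0,"jaw":40},{"x":0,"y":0,"z":0,"wx":0,"wy":0,"wz":0,"jaw":40},{"x":0,"y":0,"z":0,"wx":0,"wy":0,"wz":0,"jaw":40},{"x":0,"y":0,"z":0,"wx":0,"wy":0,"wz":0,"jaw":40}], squeeze=25)

```text
time_s: 5.42
ee_pos: [0.4914, -0.4374, 0.2676]
eef_rot: [3.142, -0.0, 0.243]
force: [-1.1, 0.6, 0.1]
grip_width: 0.0647
```

```bash
python3 go.py .491 -.437 .266 .244
```

```text
t 5.42 pos [ 0.4914 -0.4374  0.2676] rpy [ 3.142 -0.     0.243] w 0.0647 q [-0.78  0.52  1.08  0.    1.55  0.54] F [-1.1  0.6  0.1]
xyz units [-0.02 -0.02  0.08] rotvec units [ 0.   -0.   -0.01]
```

It grips 65 mm with almost no side force, so it's centred. Now I'll turn it anticlockwise by 15 units.

Call:
carry_out(deltas=[{"x":0,"y":0,"z":0,"wx":0,"wy":0,"wz":-0.5,"jaw":40},{"x":0,"y":0,"z":0,"wx":0,"wy":0,"wz":-0.7,"jaw":40},{"x":0,"y":0,"z":0,"wx":0,"wy":0,"wz":-0.7,"jaw":40},{"x":0,"y":0,"z":0,"wx":0,"wy":0,"wz":-0.7,"jaw":40},{"x":0,"y":0,"z":0,"wx":0,"wy":0,"wz":-0.7,"jaw":40},{"x":0,"y":0,"z":0,"wx":0,"wy":0,"wz":-0.7,"jaw":40},{"x":0,"y":0,"z":0,"wx":0,"wy":0,"wz":-0.7,"jaw":40},{"x":0,"y":0,"z":0,"wx":0,"wy":0,"wz":-0.7,"jaw":40},{"x":0,"y":0,"z":0,"wx":0,"wy":0,"wz":-0.7,"jaw":40},{"x":0,"y":0,"z":0,"wx":0,"wy":0,"wz":-0.7,"jaw":40},{"x":0,"y":0,"z":0,"wx":0,"wy":0,"wz":-0.7,"jaw":40}], squeeze=40)

```text
time_s: 6.33
ee_pos: [0.4912, -0.4369, 0.2676]
eef_rot: [-3.14, -0.0, 0.846]
force: [-3.2, 4.8, 0.9]
grip_width: 0.0643
```

Call:
carry_out(deltas=[{"x":0,"y":0,"z":0,"wx":0,"wy":0,"wz":-0.8,"jaw":40},{"x":0,"y":0,"z":0,"wx":0,"wy":0,"wz":-0.8,"jaw":40},{"x":0,"y":0,"z":0,"wx":0,"wy":0,"wz":-0.8,"jaw":40},{"x":0,"y":0,"z":0,"wx":0,"wy":0,"wz":-0.8,"jaw":40},{"x":0,"y":0,"z":0,"wx":0,"wy":0,"wz":-0.8,"jaw":40},{"x":0,"y":0,"z":0,"wx":0,"wy":0,"wz":-0.8,"jaw":40},{"x":0,"y":0,"z":0,"wx":0,"wy":0,"wz":-0.8,"jaw":40},{"x":0,"y":0,"z":0,"wx":0,"wy":0,"wz":-0.8,"jaw":40},{"x":0,"y":0,"z":0,"wx":0,"wy":0,"wz":-0.8,"jaw":40},{"x":0,"y":0,"z":0,"wx":0,"wy":0,"wz":-0.4,"jaw":40},{"x":0,"y":0,"z":0,"wx":0,"wy":0,"wz":0,"jaw":40},{"x":0,"y":0,"z":0,"wx":0,"wy":0,"wz":0,"jaw":40}])

```text
time_s: 7.33
ee_pos: [0.4906, -0.4367, 0.2676]
eef_rot: [-3.139, -0.002, 1.451]
force: [-8.5, 7.4, 2.4]
grip_width: 0.0644
```

```bash
python3 go.py .491 -.437 .365 1.444; python3 -c "
from station import ctrl;print(ctrl.get_obs()['moment'])"
```

```text
t 7.33 pos [ 0.4906 -0.4367  0.2676] rpy [-3.139e+00 -2.000e-03  1.451e+00] w 0.0644 q [-0.78  0.52  1.08 -0.    1.55 -0.66] F [-8.5  7.4  2.4]
xyz units [-0.    0.01 -4.87] rotvec units [-0.03 -0.02  0.09]
[ 1.35439883  1.47359601 -0.00572007]
```

Turned 1.208 rad. I'll release, rise and look.

Call:
carry_out(deltas=[{"x":0,"y":0,"z":0,"wx":0,"wy":0,"wz":0,"jaw":100},{"x":0,"y":0,"z":0,"wx":0,"wy":0,"wz":0,"jaw":100},{"x":0,"y":0,"z":0,"wx":0,"wy":0,"wz":0,"jaw":100},{"x":0,"y":0,"z":0,"wx":0,"wy":0,"wz":0,"jaw":100},{"x":0,"y":0,"z":-0.6,"wx":0,"wy":0,"wz":0,"jaw":100},{"x":0,"y":0,"z":-1,"wx":0,"wy":0,"wz":0,"jaw":100},{"x":0,"y":0,"z":-1,"wx":0,"wy":0,"wz":0,"jaw":100},{"x":0,"y":0,"z":-1,"wx":0,"wy":0,"wz":0,"jaw":100},{"x":0,"y":0,"z":-1,"wx":0,"wy":0,"wz":0,"jaw":100},{"x":0,"y":0,"z":-0.4,"wx":0,"wy":0,"wz":0,"jaw":100}])

```text
time_s: 8.17
ee_pos: [0.4916, -0.4376, 0.3704]
eef_rot: [3.139, 0.002, 1.451]
force: [0.2, -0.3, 0.1]
grip_width: 0.094
```

```bash
python3 go.py .43 -.10 .365 -.13
python3 - <<'E'
from look import *
t=ctrl.camera("top")
cv2.imwrite("pics/collar_1.png",cv2.resize(t[195:280,430:520],None,fx=7,fy=7,interpolation=cv2.INTER_CUBIC))
E
```

```text
t 8.17 pos [ 0.4916 -0.4376  0.3704] rpy [3.139e+00 2.000e-03 1.451e+00] w 0.094 q [-0.78  0.52  0.85 -0.    1.77 -0.66] F [ 0.2 -0.3  0.1]
xyz units [16.39 -5.08  0.22] rotvec units [ 5.000e-02 -1.000e-02  1.976e+01]
```

View pics/collar_1.png

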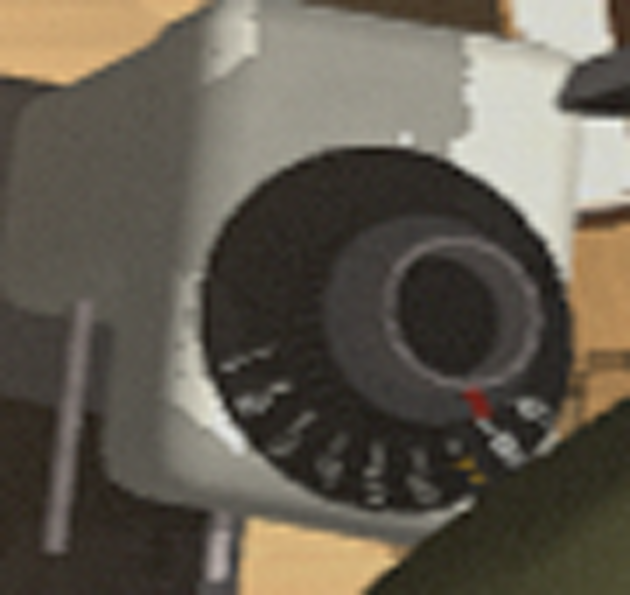

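The index mark runs (470,392) to (487,418), which looks nearest 8. I need to correct for parallax.

Run:
```python
from look import *
c=np.array([.4912,-.4368])
f=lambda x,y,z:onplane("top",(195+y/7-.43,430+x/7-.43),z)[:2]
for p in((487,416),(478,403),(470,392)):
    d=f(*p,.286)-c;print(np.linalg.norm(d).round(4),np.degrees(np.arctan2(d[1],d[0]))%360)
for n in range(1,10):
    a=np.radians(-8.5+180+(n-5)*17.19)
    q=proj("top",[*(c+.0325*np.array([np.cos(a),np.sin(a)])),.286]);print(n,((q[1]-430+.43)*7).round(),((q[0]-195+.43)*7).round())
m=ctrl.mark_of("top","collar_index");print(m)
for k in m:
    d=onplane("top",k["position"],.286)[:2]-c;print(d,np.degrees(np.arctan2(d[1],d[0]))%360)
```

```text
0.0334 206.64304610582056
0.0289 205.9317451057183
0.025 204.88631317231392
1 326.0 340.0
2 340.0 370.0
3 362.0 395.0
4 390.0 414.0
5 422.0 423.0
6 454.0 423.0
7 484.0 414.0
8 509.0 396.0
9 527.0 371.0
[{'position': [252.3, 503.1], 'conf': 0.74}, {'position': [263.9, 226.2], 'conf': 0.18}]
[-0.02624482 -0.0236171 ] 221.98330436711367
[-0.05356337  0.56215903] 95.44279813099183
```

Once parallax is corrected, the mark's tip is at 206.6°. The digit 7 is at 206.3°, and the predicted pixel for 7 (484,414) matches, so the collar is on 7. The network's hit lies on the printed "8", so I'm discarding it. Next, the cups, tray and funnels.

Run:
```python
from look import *
s=ctrl.camera("side");t=ctrl.camera("top")
cv2.imwrite("pics/t1.png",t);cv2.imwrite("pics/s1.png",s)
cv2.imwrite("pics/cups_t.png",cv2.resize(t[170:290,105:285],None,fx=4.4,fy=4.4,interpolation=cv2.INTER_CUBIC))
cv2.imwrite("pics/cups_s.png",cv2.resize(s[180:370,110:320],None,fx=3.1,fy=3.1,interpolation=cv2.INTER_CUBIC))
```

```text
(no output)
```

View pics/cups_t.png

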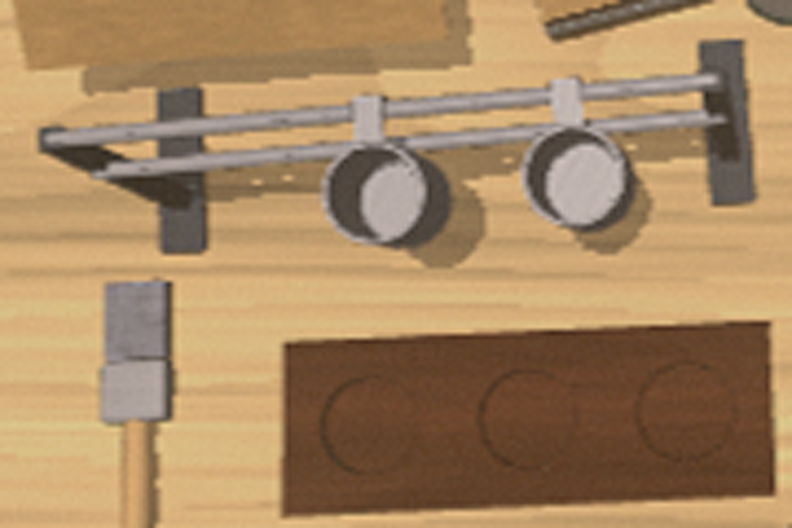

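View pics/cups_s.png

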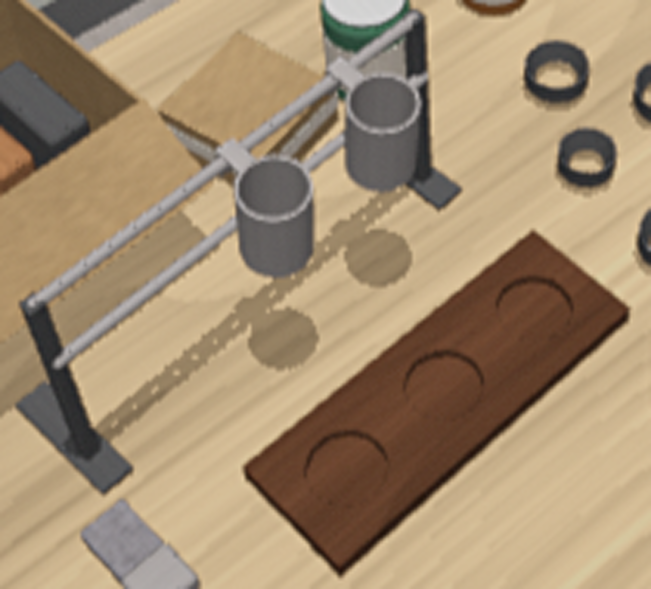

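Run:
```python
from look import *
ft=lambda x,y:(170+(y+.5)/4.4-.5,105+(x+.5)/4.4-.5)
fs=lambda x,y:(180+(y+.5)/3.1-.5,110+(x+.5)/3.1-.5)
for n,a,b in(("A",(375,193),(275,186)),("B",(577,178),(382,103))):
    print(n,onplane("top",ft(*a),.215),onplane("side",fs(*b),.215),tri(fs(*b),ft(*a)))
tc=[onplane("top",ft(*p),.02) for p in((283,343),(770,322),(776,494),(281,516))]
sc=[onplane("side",fs(*p),.02) for p in((533,232),(628,312),(342,567),(245,468))]
print("tray top",np.round(tc,4)[:,:2].tolist(),np.mean(tc,0)); print("tray side",np.round(sc,4)[:,:2].tolist(),np.mean(sc,0))
for p in((372,425),(529,420),(686,411)):print("seat t",onplane("top",ft(*p),.02))
for p in((345,470),(444,388),(534,314)):print("seat s",onplane("side",fs(*p),.02))
# rail bar ends top z .206
for p in((48,139),(718,83)):print("bar t",onplane("top",ft(*p),.206))
for p in((32,302),(418,17)):print("bar s",onplane("side",fs(*p),.206))
for p in((368,98),(566,80)):print("strap t",onplane("top",ft(*p),.213))
```

```text
A [0.55765126 0.22558266 0.215     ] [0.55342002 0.23035346 0.215     ] (array([0.55884676, 0.22743857, 0.20725801]), np.float64(0.0002526611570159086))
B [0.56616861 0.11774128 0.215     ] [0.56300618 0.12613943 0.215     ] (array([0.56915394, 0.12007437, 0.20436   ]), np.float64(0.002786044475076883))
tray top [[0.4932, 0.3287], [0.508, 0.0185], [0.4003, 0.014], [0.385, 0.3239]] [0.44662755 0.17127671 0.02      ]
tray side [[0.5046, 0.0233], [0.3958, 0.0199], [0.3807, 0.3233], [0.4893, 0.3294]] [0.44260639 0.17397095 0.02      ]
seat t [0.44175469 0.26940893 0.02      ]
seat t [0.44539422 0.17019855 0.02      ]
seat t [0.45153294 0.07113423 0.02      ]
seat s [0.43848179 0.27505541 0.02      ]
seat s [0.44187076 0.17523359 0.02      ]
seat s [0.4448207  0.07757304 0.02      ]
bar t [0.58826426 0.40746258 0.206     ]
bar t [0.62051854 0.04352192 0.206     ]
bar s [0.58874984 0.40523443 0.206     ]
bar s [0.61907809 0.04502605 0.206     ]
strap t [0.61003189 0.23232263 0.213     ]
strap t [0.62031647 0.12540799 0.213     ]
```

Call:
carry_out(deltas=[{"x":0,"y":0,"z":0,"wx":0,"wy":0,"wz":1,"jaw":100},{"x":0,"y":0,"z":0,"wx":0,"wy":0,"wz":1,"jaw":100},{"x":0,"y":0,"z":0,"wx":0,"wy":0,"wz":1,"jaw":100},{"x":0,"y":0,"z":0,"wx":0,"wy":0,"wz":1,"jaw":100},{"x":0,"y":0,"z":0,"wx":0,"wy":0,"wz":1,"jaw":100},{"x":0,"y":0,"z":0,"wx":0,"wy":0,"wz":1,"jaw":100},{"x":0,"y":0,"z":0,"wx":0,"wy":0,"wz":1,"jaw":100},{"x":0,"y":0,"z":0,"wx":0,"wy":0,"wz":1,"jaw":100},{"x":0,"y":0,"z":0,"wx":0,"wy":0,"wz":1,"jaw":100},{"x":0,"y":0,"z":0,"wx":0,"wy":0,"wz":1,"jaw":100},{"x":0,"y":0,"z":0,"wx":0,"wy":0,"wz":1,"jaw":100},{"x":0,"y":0,"z":0,"wx":0,"wy":0,"wz":1,"jaw":100}])

```text
time_s: 9.37
ee_pos: [0.4914, -0.4373, 0.3656]
eef_rot: [-3.139, 0.001, 0.487]
force: [-0.3, 0.7, -0.0]
grip_width: 0.0941
```

Call:
carry_out(deltas=[{"x":0,"y":0,"z":0,"wx":0,"wy":0,"wz":1,"jaw":100},{"x":0,"y":0,"z":0,"wx":0,"wy":0,"wz":1,"jaw":100},{"x":0,"y":0,"z":0,"wx":0,"wy":0,"wz":1,"jaw":100},{"x":0,"y":0,"z":0,"wx":0,"wy":0,"wz":1,"jaw":100},{"x":0,"y":0,"z":0,"wx":0,"wy":0,"wz":1,"jaw":100},{"x":0,"y":0,"z":0,"wx":0,"wy":0,"wz":0.05,"jaw":100}])

```text
time_s: 9.87
ee_pos: [0.4913, -0.4373, 0.3658]
eef_rot: [-3.14, 0.001, 0.083]
force: [0.2, -0.2, 0.2]
grip_width: 0.094
```

```bash
python3 go.py .562 .121 .33 .088
```

```text
t 9.87 pos [ 0.4913 -0.4373  0.3658] rpy [-3.14e+00  1.00e-03  8.30e-02] w 0.094 q [-0.78  0.52  0.86 -0.    1.77  0.7 ] F [ 0.2 -0.2  0.2]
xyz units [  5.84 -27.52   1.83] rotvec units [-0.02  0.02 -0.06]
```

Call:
carry_out(deltas=[{"x":0.21,"y":-0.98,"z":0.05,"wx":0,"wy":0,"wz":0,"jaw":100},{"x":0.21,"y":-0.98,"z":0.05,"wx":0,"wy":0,"wz":0,"jaw":100},{"x":0.21,"y":-0.98,"z":0.05,"wx":0,"wy":0,"wz":0,"jaw":100},{"x":0.21,"y":-0.98,"z":0.05,"wx":0,"wy":0,"wz":0,"jaw":100},{"x":0.21,"y":-0.98,"z":0.05,"wx":0,"wy":0,"wz":0,"jaw":100},{"x":0.21,"y":-0.98,"z":0.05,"wx":0,"wy":0,"wz":0,"jaw":100},{"x":0.21,"y":-0.98,"z":0.05,"wx":0,"wy":0,"wz":0,"jaw":100},{"x":0.21,"y":-0.98,"z":0.05,"wx":0,"wy":0,"wz":0,"jaw":100},{"x":0.21,"y":-0.98,"z":0.05,"wx":0,"wy":0,"wz":0,"jaw":100},{"x":0.21,"y":-0.98,"z":0.05,"wx":0,"wy":0,"wz":0,"jaw":100},{"x":0.21,"y":-0.98,"z":0.05,"wx":0,"wy":0,"wz":0,"jaw":100},{"x":0.21,"y":-0.98,"z":0.05,"wx":0,"wy":0,"wz":0,"jaw":100}])

```text
time_s: 10.87
ee_pos: [0.521, -0.1977, 0.3544]
eef_rot: [-3.141, 0.001, 0.09]
force: [0.7, -0.4, 0.6]
grip_width: 0.094
```

Call:
carry_out(deltas=[{"x":0.21,"y":-0.98,"z":0.05,"wx":0,"wy":0,"wz":0,"jaw":100},{"x":0.21,"y":-0.98,"z":0.05,"wx":0,"wy":0,"wz":0,"jaw":100},{"x":0.21,"y":-0.98,"z":0.05,"wx":0,"wy":0,"wz":0,"jaw":100},{"x":0.21,"y":-0.98,"z":0.05,"wx":0,"wy":0,"wz":0,"jaw":100},{"x":0.21,"y":-0.98,"z":0.05,"wx":0,"wy":0,"wz":0,"jaw":100},{"x":0.21,"y":-0.98,"z":0.05,"wx":0,"wy":0,"wz":0,"jaw":100},{"x":0.21,"y":-0.98,"z":0.05,"wx":0,"wy":0,"wz":0,"jaw":100},{"x":0.21,"y":-0.98,"z":0.05,"wx":0,"wy":0,"wz":0,"jaw":100},{"x":0.21,"y":-0.98,"z":0.05,"wx":0,"wy":0,"wz":0,"jaw":100},{"x":0.21,"y":-0.98,"z":0.05,"wx":0,"wy":0,"wz":0,"jaw":100},{"x":0.21,"y":-0.98,"z":0.05,"wx":0,"wy":0,"wz":0,"jaw":100},{"x":0.21,"y":-0.98,"z":0.05,"wx":0,"wy":0,"wz":0,"jaw":100}])

```text
time_s: 11.87
ee_pos: [0.5508, 0.041, 0.3424]
eef_rot: [-3.142, 0.001, 0.09]
force: [0.8, -0.7, -0.5]
grip_width: 0.094
```

Call:
carry_out(deltas=[{"x":0.21,"y":-0.98,"z":0.1,"wx":0,"wy":0,"wz":0,"jaw":100},{"x":0.21,"y":-0.98,"z":0.1,"wx":0,"wy":0,"wz":0,"jaw":100},{"x":0.21,"y":-0.98,"z":0.1,"wx":0,"wy":0,"wz":0,"jaw":100},{"x":0.21,"y":-0.98,"z":0.1,"wx":0,"wy":0,"wz":0,"jaw":100},{"x":0,"y":0,"z":0,"wx":0,"wy":0,"wz":0,"jaw":100},{"x":0,"y":0,"z":0,"wx":0,"wy":0,"wz":0,"jaw":100}])

```text
time_s: 12.37
ee_pos: [0.5606, 0.1199, 0.3344]
eef_rot: [3.141, 0.002, 0.09]
force: [0.0, 0.5, 0.5]
grip_width: 0.094
```

```bash
python3 go.py .562 .121 .25 .088
python3 - <<'E'
from look import *
snap("2")
o=ctrl.get_obs();Rm=R.from_euler('xyz',o["eef_rot"])
for s in(1,-1):
    for c in("side","top"):
        p=o["ee_pos"]+Rm.apply([0,s*o["grip_width"]/2,0]);q=proj(c,p)*1.4;print(s,c,q.round(1))
E
```

```text
t 12.37 pos [0.5606 0.1199 0.3344] rpy [3.141e+00 2.000e-03 9.000e-02] w 0.094 q [ 0.15  0.3   1.23 -0.    1.61  1.63] F [0.  0.5 0.5]
xyz units [ 0.08 -0.05  4.22] rotvec units [0.   0.02 0.03]
1 side [228.7 348.8]
1 top [280.8 350.4]
-1 side [260.9 303.9]
-1 top [286.1 286.7]
```

View pics/side_2.png

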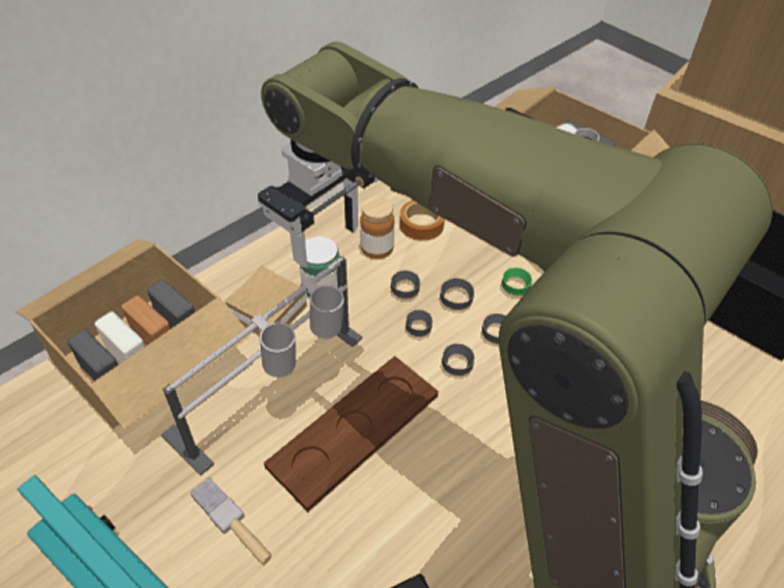

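View pics/top_2.png

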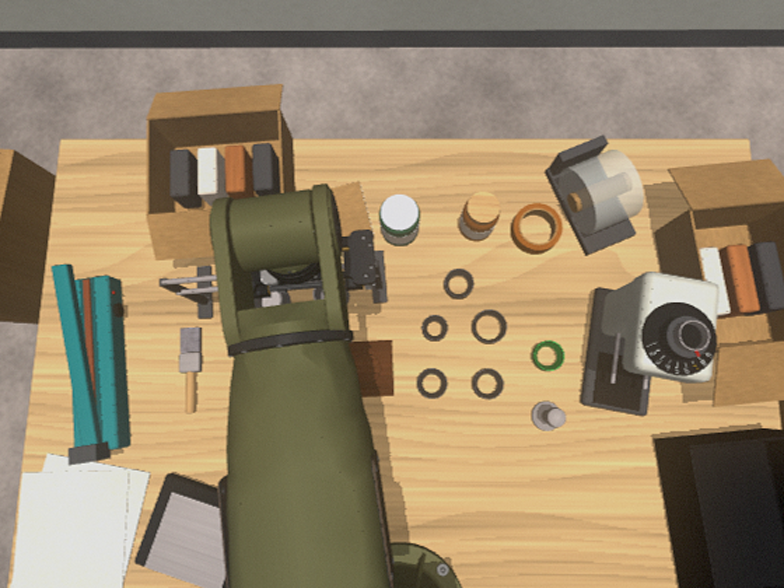

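Run:
```python
from look import *
s=ctrl.camera("side")
o=ctrl.get_obs();Rm=R.from_euler('xyz',o["eef_rot"])
x0,y0,k=170,110,6
im=cv2.resize(s[y0:y0+95,x0:x0+120],None,fx=k,fy=k,interpolation=cv2.INTER_CUBIC)
for sg in(1,-1):
  for dx in(-.008,.008):
    q=proj("side",o["ee_pos"]+Rm.apply([dx,sg*.047,0]));cv2.circle(im,(int((q[1]-x0+.5)*k),int((q[0]-y0+.5)*k)),2,(0,0,255),-1)
cv2.imwrite("pics/tip.png",im)
# overlay rims hypotheses
x0,y0,k=160,190,6
im=cv2.resize(s[y0:y0+90,x0:x0+110],None,fx=k,fy=k,interpolation=cv2.INTER_CUBIC)
th=np.linspace(0,2*np.pi,60)
def ov(c,z,r,col):
    for a in th:
        q=proj("side",[c[0]+r*np.cos(a),c[1]+r*np.sin(a),z]);cv2.circle(im,(int((q[1]-x0+.5)*k),int((q[0]-y0+.5)*k)),1,col,-1)
for c in((.563,.124),(.5535,.230)):
    ov(c,.215,.028,(0,0,255)); ov(c,.135,.028,(0,255,0))
cv2.imwrite("pics/ov.png",im)
```

```text
(no output)
```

View pics/tip.png

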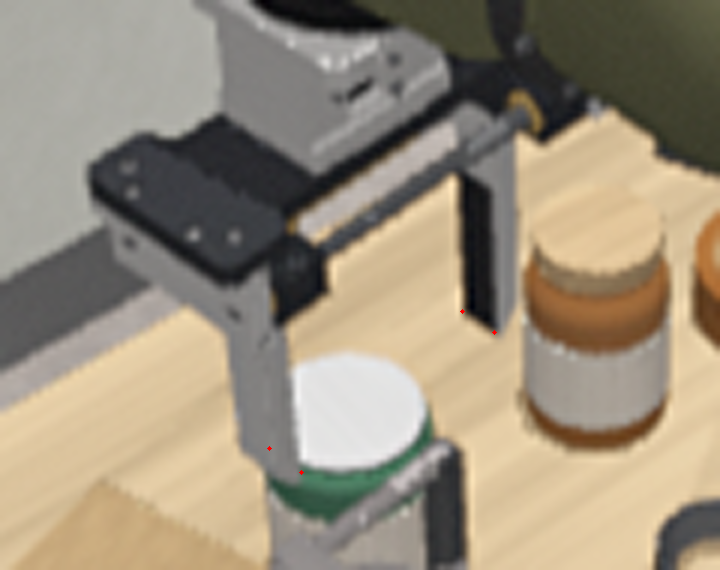

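View pics/ov.png

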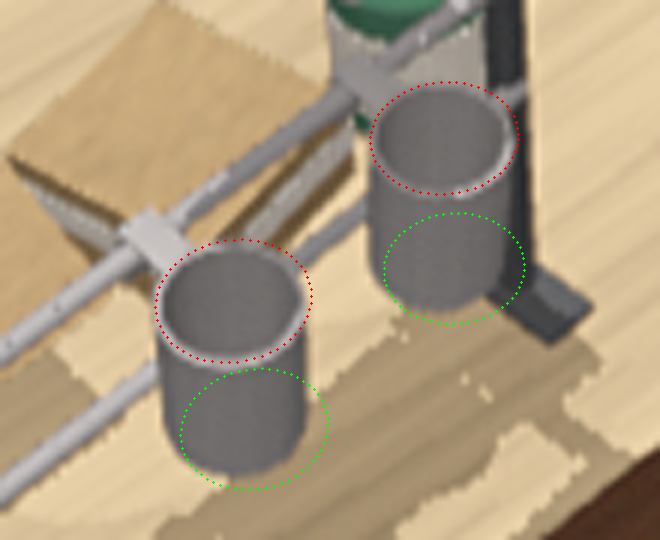

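Run:
```python
from look import *
t=cv2.imread("pics/t1.png")
x0,y0,k=165,190,8
im=cv2.resize(t[y0:y0+50,x0:x0+90],None,fx=k,fy=k,interpolation=cv2.INTER_CUBIC)
th=np.linspace(0,2*np.pi,60)
def ov(c,z,r,col):
    for a in th:
        q=proj("top",[c[0]+r*np.cos(a),c[1]+r*np.sin(a),z]);cv2.circle(im,(int((q[1]-x0+.5)*k),int((q[0]-y0+.5)*k)),1,col,-1)
for c in((.5662,.1177),(.5577,.2256)):
    ov(c,.215,.028,(0,0,255)); ov(c,.137,.025,(0,255,0))
cv2.imwrite("pics/ovt.png",im)
```

```text
(no output)
```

View pics/ovt.png

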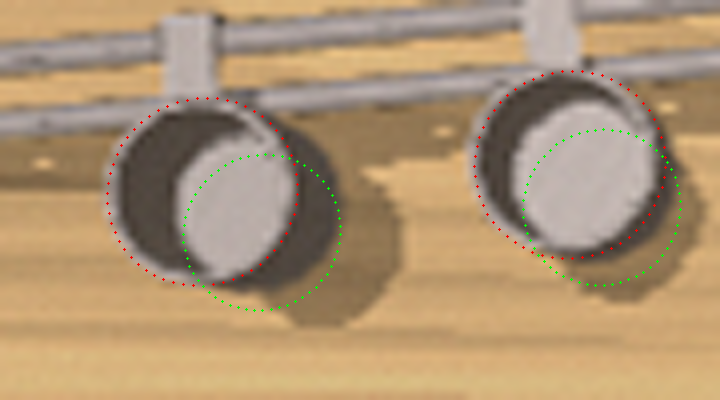

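Run:
```python
from look import *
from scipy.optimize import least_squares
pt=lambda x,y:np.array([190+y/8-.5,165+x/8-.5]); ps=lambda x,y:np.array([190+y/6-.5,160+x/6-.5])
M={"A":dict(rt=pt(201,192),bt=pt(255,206),rs=ps(234,300),bs=ps(235,415),zb=.0),
   "B":dict(rt=pt(568,164),bt=pt(585,176),rs=ps(444,138),bs=ps(437,256),zb=.002)}
for n,m in M.items():
    def res(p):
        b=p[:3];ax=np.array([p[3],p[4],1]);ax/=np.linalg.norm(ax)
        return np.r_[proj("top",b+.08*ax)-m["rt"],proj("side",b+.08*ax)-m["rs"],proj("top",b+m["zb"]*ax)-m["bt"],proj("side",b)-m["bs"]]
    for p0 in([.56,.2,.135,0,0],):
        r=least_squares(res,p0);b=r.x[:3];ax=np.array([*r.x[3:],1]);ax/=np.linalg.norm(ax)
        print(n,"bottom",b.round(4),"rim",(b+.08*ax).round(4),"tilt",r.x[3:].round(3),"res",r.fun.round(2))
```

```text
A bottom [0.5674 0.2299 0.1291] rim [0.5583 0.2275 0.2086] tilt [-0.114 -0.03 ] res [ 0.14  0.07 -0.07 -0.13  0.04  0.07  0.01 -0.07]
B bottom [0.577  0.1232 0.1284] rim [0.5679 0.12   0.2078] tilt [-0.116 -0.04 ] res [-0.11 -0.29 -0.12  0.28  0.22  0.42  0.11 -0.43]
```

The fits agree for both cups: each hangs tilted about 0.115 rad, bottom toward the rail, with its rim at z≈0.208. I'll tilt the tool to match before gripping.

```bash
cat > go.py <<'E'
from look import *
def need(x,y,z,yaw=None,tilt=0):
    o=ctrl.get_obs();Rm=R.from_euler('xyz',o["eef_rot"])
    d=np.array([x,y,z])-o["ee_pos"]
    print("t",round(o["time_s"],2),"pos",np.round(o["ee_pos"],4),"rpy",np.round(o["eef_rot"],3),"w",round(o["grip_width"],4),"q",np.round(o["qpos"],2),"F",np.round(o["force"],1),"M",np.round(o["moment"],2))
    s="xyz units now-frame %s"%np.round(Rm.inv().apply(d)/.02,2)
    if yaw is not None:
        T=R.from_euler('xyz',[np.pi,0,yaw])*R.from_euler('y',tilt); s+=" rotvec units %s after-turn xyz %s"%(np.round((Rm.inv()*T).as_rotvec()/.08,2),np.round(T.inv().apply(d)/.02,2))
    print(s)
if __name__=="__main__":
    a=[float(v) for v in sys.argv[1:]]; need(*a)
E
python3 go.py .566 .121 .225 .088 .115;python3 go.py .5732 .121 .1643 .088 .115
```

```text
t 12.52 pos [0.5609 0.1187 0.3353] rpy [3.141 0.    0.087] w 0.0941 q [ 0.14  0.29  1.23 -0.    1.62  1.63] F [0.2 0.5 0.1] M [ 0.04 -0.07 -0.02]
xyz units now-frame [ 0.27 -0.09  5.52] rotvec units [ 0.    1.44 -0.01] after-turn xyz [-0.37 -0.09  5.51]
t 12.52 pos [0.5609 0.1187 0.3353] rpy [3.141 0.    0.087] w 0.0941 q [ 0.14  0.29  1.23 -0.    1.62  1.63] F [0.2 0.5 0.1] M [ 0.04 -0.07 -0.02]
xyz units now-frame [ 0.63 -0.06  8.55] rotvec units [ 0.    1.44 -0.01] after-turn xyz [-0.36 -0.06  8.57]
```

Call:
carry_out(deltas=[{"x":0,"y":0,"z":0,"wx":0,"wy":0.73,"wz":0,"jaw":100},{"x":0,"y":0,"z":0,"wx":0,"wy":0.73,"wz":0,"jaw":100}])

```text
time_s: 12.68
ee_pos: [0.5614, 0.1185, 0.3351]
eef_rot: [3.141, -0.119, 0.086]
force: [0.9, -0.2, 0.4]
grip_width: 0.0944
```

```bash
python3 go.py .566 .121 .225 .088 .115;python3 go.py .5732 .121 .1643 .088 .115
```

```text
t 12.68 pos [0.5614 0.1185 0.3351] rpy [ 3.141 -0.119  0.086] w 0.0944 q [ 0.15  0.22  1.33 -0.01  1.47  1.63] F [ 0.9 -0.2  0.4] M [ 0.02  0.07 -0.08]
xyz units now-frame [-0.41 -0.1   5.5 ] rotvec units [ 0.   -0.05 -0.02] after-turn xyz [-0.39 -0.1   5.5 ]
t 12.68 pos [0.5614 0.1185 0.3351] rpy [ 3.141 -0.119  0.086] w 0.0944 q [ 0.15  0.22  1.33 -0.01  1.47  1.63] F [ 0.9 -0.2  0.4] M [ 0.02  0.07 -0.08]
xyz units now-frame [-0.42 -0.07  8.55] rotvec units [ 0.   -0.05 -0.02] after-turn xyz [-0.38 -0.07  8.55]
```

Call:
carry_out(deltas=[{"x":-0.2,"y":-0.04,"z":0.9,"wx":0,"wy":0,"wz":0,"jaw":100},{"x":-0.2,"y":-0.04,"z":0.9,"wx":0,"wy":0,"wz":0,"jaw":100},{"x":0,"y":0,"z":0.9,"wx":0,"wy":0,"wz":0,"jaw":100},{"x":0,"y":0,"z":0.9,"wx":0,"wy":0,"wz":0,"jaw":100},{"x":0,"y":0,"z":0.9,"wx":0,"wy":0,"wz":0,"jaw":100},{"x":0,"y":0,"z":0.9,"wx":0,"wy":0,"wz":0,"jaw":100},{"x":0,"y":0,"z":0,"wx":0,"wy":0,"wz":0,"jaw":100}])

```text
time_s: 13.27
ee_pos: [0.5644, 0.1204, 0.2239]
eef_rot: [3.141, -0.112, 0.086]
force: [-0.3, 0.4, -1.7]
grip_width: 0.0937
```

```bash
python3 go.py .5732 .121 .1643 .088 .115
python3 - <<'E'
from look import *
s=ctrl.camera("side")
cv2.imwrite("pics/cupb.png",cv2.resize(s[110:270,150:310],None,fx=3.7,fy=3.7,interpolation=cv2.INTER_CUBIC))
E
```

```text
t 13.27 pos [0.5644 0.1204 0.2239] rpy [ 3.141 -0.112  0.086] w 0.0937 q [ 0.15  0.28  1.51 -0.01  1.24  1.64] F [-0.3  0.4 -1.7] M [0.07 0.08 0.  ]
xyz units now-frame [0.1  0.01 3.01] rotvec units [ 0.01  0.04 -0.02] after-turn xyz [0.1  0.01 3.01]
```

View pics/cupb.png

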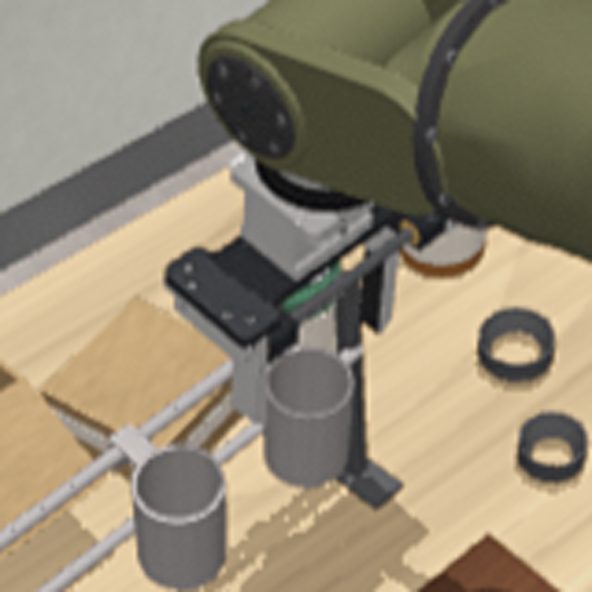

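The fingers straddle the right-hand cup, whose rim is at about (308,385). Going on down.

Call:
carry_out(deltas=[{"x":0.1,"y":0,"z":0.7,"wx":0,"wy":0.05,"wz":0,"jaw":100},{"x":0,"y":0,"z":0.8,"wx":0,"wy":0,"wz":0,"jaw":100},{"x":0,"y":0,"z":0.8,"wx":0,"wy":0,"wz":0,"jaw":100},{"x":0,"y":0,"z":0.7,"wx":0,"wy":0,"wz":0,"jaw":100},{"x":0,"y":0,"z":0,"wx":0,"wy":0,"wz":0,"jaw":100}])

```text
time_s: 13.73
ee_pos: [0.5741, 0.1218, 0.1668]
eef_rot: [3.141, -0.119, 0.087]
force: [0.0, -0.3, 0.0]
grip_width: 0.0938
```

Call:
carry_out(deltas=[{"x":0,"y":0,"z":0,"wx":0,"wy":0,"wz":0,"jaw":40},{"x":0,"y":0,"z":0,"wx":0,"wy":0,"wz":0,"jaw":40},{"x":0,"y":0,"z":0,"wx":0,"wy":0,"wz":0,"jaw":40},{"x":0,"y":0,"z":0,"wx":0,"wy":0,"wz":0,"jaw":40},{"x":0,"y":0,"z":0,"wx":0,"wy":0,"wz":0,"jaw":40},{"x":0,"y":0,"z":0,"wx":0,"wy":0,"wz":0,"jaw":40},{"x":0,"y":0,"z":0,"wx":0,"wy":0,"wz":0,"jaw":40}], squeeze=20)

```text
time_s: 14.32
ee_pos: [0.5746, 0.1223, 0.1683]
eef_rot: [-3.142, -0.121, 0.087]
force: [-1.0, 0.2, 1.8]
grip_width: 0.0564
```

```bash
python3 go.py .5732 .121 .1643 .088 .115
python3 - <<'E'
from look import *
s=ctrl.camera("side")
cv2.imwrite("pics/cupb2.png",cv2.resize(s[130:270,150:310],None,fx=4,fy=4,interpolation=cv2.INTER_CUBIC))
E
```

```text
t 14.32 pos [0.5746 0.1223 0.1683] rpy [-3.142 -0.121  0.087] w 0.0564 q [ 0.15  0.35  1.55 -0.01  1.12  1.64] F [-1.   0.2  1.8] M [ 0.02  0.17 -0.01]
xyz units now-frame [-0.1   0.06  0.19] rotvec units [ 0.   -0.08 -0.01] after-turn xyz [-0.1   0.06  0.19]
```

View pics/cupb2.png

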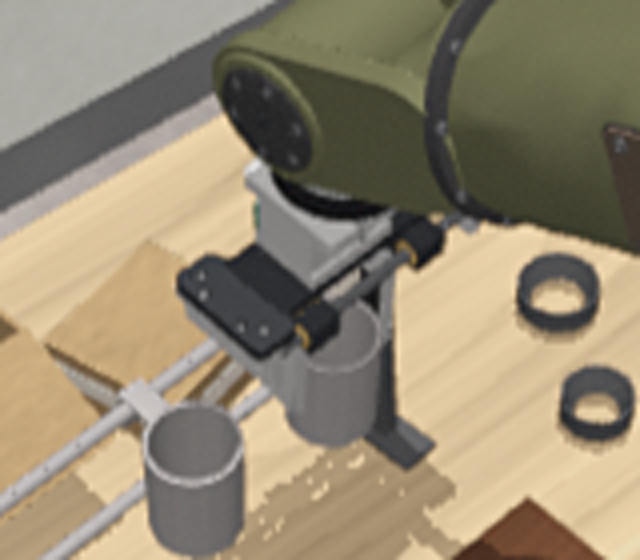

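Call:
carry_out(deltas=[{"x":0.04,"y":0,"z":-0.3,"wx":0,"wy":0,"wz":0,"jaw":40},{"x":0.06,"y":0,"z":-0.5,"wx":0,"wy":0,"wz":0,"jaw":40},{"x":0.06,"y":0,"z":-0.5,"wx":0,"wy":0,"wz":0,"jaw":40},{"x":0.06,"y":0,"z":-0.5,"wx":0,"wy":0,"wz":0,"jaw":40},{"x":0.06,"y":0,"z":-0.5,"wx":0,"wy":0,"wz":0,"jaw":40},{"x":0.06,"y":0,"z":-0.5,"wx":0,"wy":0,"wz":0,"jaw":40},{"x":0.06,"y":0,"z":-0.5,"wx":0,"wy":0,"wz":0,"jaw":40},{"x":0,"y":0,"z":0,"wx":0,"wy":0,"wz":0,"jaw":40}], squeeze=25)

```text
time_s: 15.03
ee_pos: [0.5752, 0.1224, 0.2371]
eef_rot: [-3.141, -0.124, 0.087]
force: [-0.2, 0.4, -1.0]
grip_width: 0.0564
```

```bash
python3 go.py .448 .075 .17 .047 0
python3 - <<'E'
from look import *
s=ctrl.camera("side")
cv2.imwrite("pics/cupb3.png",cv2.resize(s[100:310,150:310],None,fx=2.8,fy=2.8,interpolation=cv2.INTER_CUBIC))
E
```

```text
t 15.03 pos [0.5752 0.1224 0.2371] rpy [-3.141 -0.124  0.087] w 0.0564 q [ 0.15  0.29  1.47 -0.01  1.26  1.64] F [-0.2  0.4 -1. ] M [-0.02  0.08  0.01]
xyz units now-frame [-6.91  1.81  2.52] rotvec units [-0.03 -1.55  0.5 ] after-turn xyz [-6.46  2.07  3.35]
```

View pics/cupb3.png

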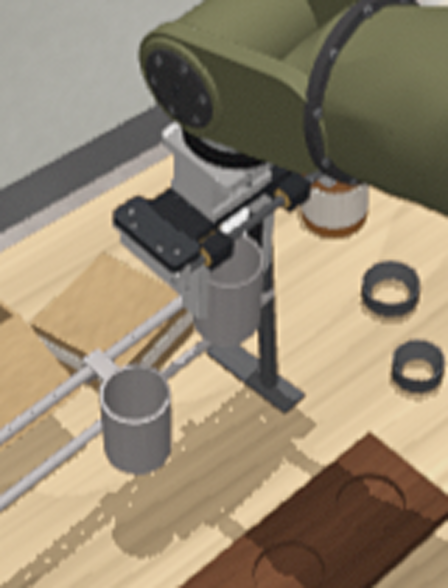

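Call:
carry_out(deltas=[{"x":-0.8,"y":0.22,"z":-0.1,"wx":0,"wy":0,"wz":0,"jaw":40},{"x":-0.8,"y":0.22,"z":-0.1,"wx":0,"wy":0,"wz":0,"jaw":40},{"x":-0.8,"y":0.22,"z":-0.1,"wx":0,"wy":0,"wz":0,"jaw":40},{"x":-0.8,"y":0.22,"z":-0.1,"wx":0,"wy":0,"wz":0,"jaw":40},{"x":-0.8,"y":0.22,"z":-0.1,"wx":0,"wy":0,"wz":0,"jaw":40},{"x":-0.8,"y":0.22,"z":-0.1,"wx":0,"wy":0,"wz":0,"jaw":40},{"x":-0.8,"y":0.22,"z":-0.1,"wx":0,"wy":0,"wz":0,"jaw":40},{"x":-0.8,"y":0.22,"z":-0.1,"wx":0,"wy":0,"wz":0,"jaw":40},{"x":0,"y":0,"z":0,"wx":0,"wy":-0.78,"wz":0.25,"jaw":40},{"x":0,"y":0,"z":0,"wx":0,"wy":-0.78,"wz":0.25,"jaw":40},{"x":0,"y":0,"z":0,"wx":0,"wy":0,"wz":0,"jaw":40}])

```text
time_s: 16.0
ee_pos: [0.4494, 0.0759, 0.2344]
eef_rot: [-3.139, 0.007, 0.046]
force: [-0.2, 0.1, -0.6]
grip_width: 0.0566
```

```bash
python3 go.py .448 .075 .11 .047 0
python3 - <<'E'
from look import *
snap("3")
E
```

```text
t 16.0 pos [0.4494 0.0759 0.2344] rpy [-3.139  0.007  0.046] w 0.0566 q [0.09 0.07 1.73 0.   1.35 1.61] F [-0.2  0.1 -0.6] M [ 0.09  0.02 -0.01]
xyz units now-frame [-0.02  0.06  6.22] rotvec units [-0.03  0.09 -0.01] after-turn xyz [-0.07  0.04  6.22]
```

View pics/side_3.png

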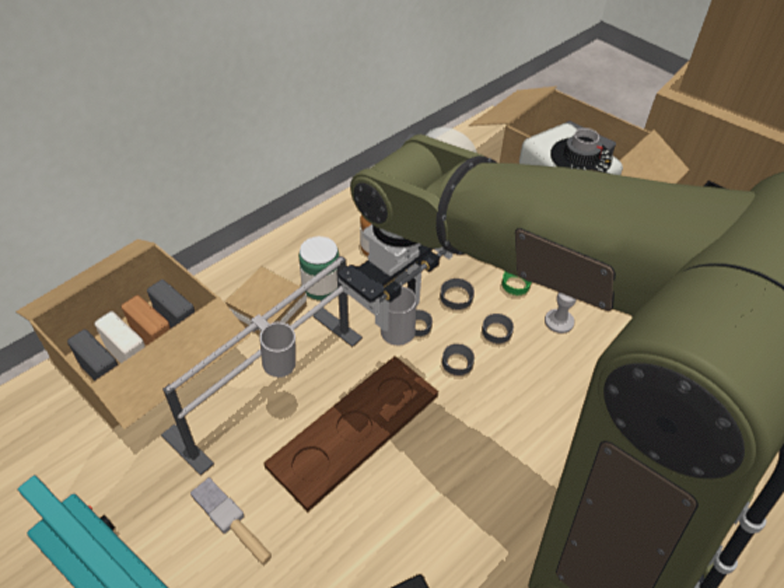

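View pics/top_3.png

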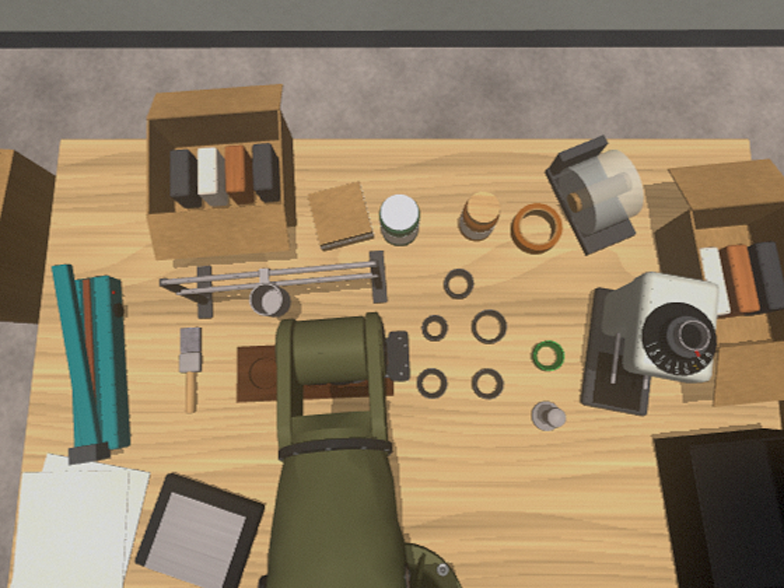

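Cup B is held at about (400,318) in the side view, free of the rail. I'll overlay predicted outlines to refine where the cup sits in the hand and where the seat is.

```bash
cat > ov.py <<'E'
from go import *
class Ov:
    def __init__(s,cam,x0,y0,w,h,k,img=None):
        s.c=cam;s.x0=x0;s.y0=y0;s.k=k
        im=ctrl.camera(cam) if img is None else img
        s.im=cv2.resize(im[y0:y0+h,x0:x0+w],None,fx=k,fy=k,interpolation=cv2.INTER_CUBIC)
    def pt(s,P,col=(0,0,255)):
        q=proj(s.c,P);cv2.circle(s.im,(int((q[1]-s.x0+.5)*s.k),int((q[0]-s.y0+.5)*s.k)),1,col,-1)
    def circ(s,c,r,col=(0,0,255),R3=None):
        for a in np.linspace(0,2*np.pi,70):
            d=np.array([r*np.cos(a),r*np.sin(a),0]); d=d if R3 is None else R3@d
            s.pt(np.array(c)+d,col)
    def tray(s,c,yaw,col=(0,0,255)):
        u=np.array([np.cos(yaw),np.sin(yaw)]);v=np.array([-u[1],u[0]])
        for t in np.linspace(-1,1,80):
            for e in(-1,1):
                s.pt([*(c+u*.055*e+v*.155*t),.02],col);s.pt([*(c+v*.155*e+u*.055*t),.02],col)
        for k in(-1,0,1): s.circ([*(c+v*.1*k),.02],.0305,col)
    def save(s,n): cv2.imwrite(n,s.im)
E
python3 - <<'E'
from ov import *
o=ctrl.get_obs();Rm=R.from_euler('xyz',o["eef_rot"]).as_matrix()
a=Ov("side",180,245,140,130,5.5); a.tray(np.array([.4436,.1735]),.048); a.save("pics/trs.png")
a=Ov("side",230,190,90,70,8)
ax=-Rm[:,2]
g=o["ee_pos"]+ax*.0188-Rm[:,0]*.002
top=g+ax*.021; a.circ(top,.028,R3=Rm); a.circ(top-ax*.08,.028,(0,255,0),R3=Rm)
a.save("pics/inh.png")
t=cv2.imread("pics/t1.png")
a=Ov("top",160,235,125,60,6.2,t); a.tray(np.array([.4436,.1735]),.048);a.tray(np.array([.4466,.1713]),.048,(0,255,0)); a.save("pics/trt.png")
E
```

```text
(no output)
```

View pics/trs.png

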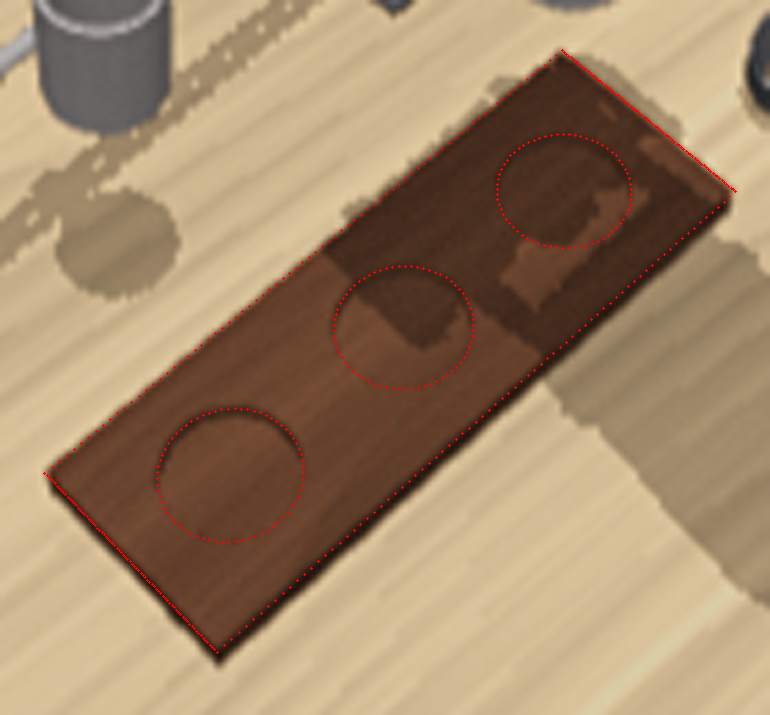

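View pics/inh.png

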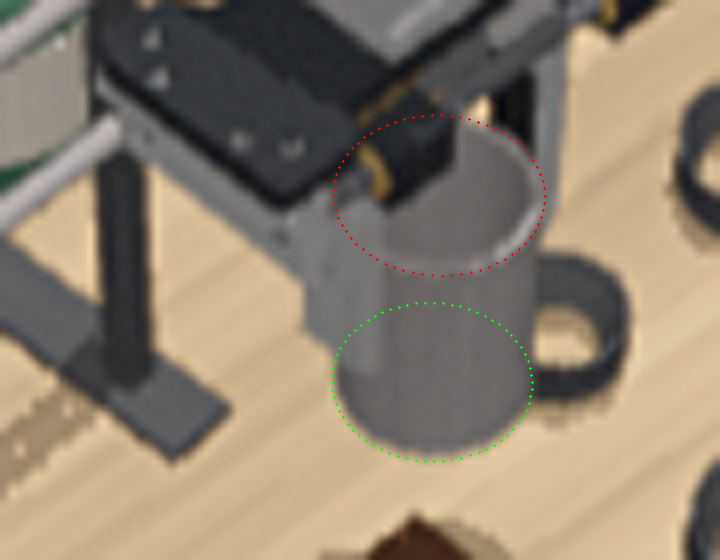

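View pics/trt.png

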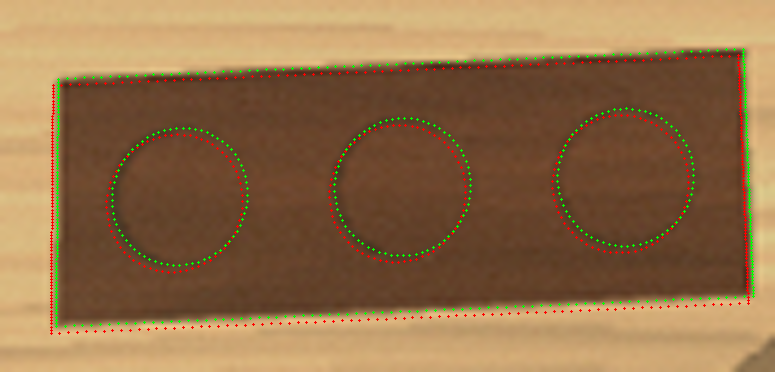

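The tray overlay at (0.4436, 0.1735), yaw 0.048, matches the side view to within a pixel. The held cup matches its prediction to about 1 mm. The top camera is biased by about 3 mm, so I'll rely on the side camera. Lowering towards seat 1 at (0.4484, 0.0736).

```bash
python3 go.py .4504 .0737 .066 .048 0
```

```text
t 16.2 pos [0.4489 0.0761 0.2345] rpy [-3.139e+00  3.000e-03  4.800e-02] w 0.0565 q [0.09 0.06 1.73 0.   1.35 1.61] F [ 0.  -0.2 -1. ] M [0.02 0.03 0.03]
xyz units now-frame [0.1  0.14 8.42] rotvec units [-0.03  0.04 -0.  ] after-turn xyz [0.07 0.12 8.42]
```

Call:
carry_out(deltas=[{"x":0.07,"y":0.12,"z":0.9,"wx":-0.03,"wy":0.04,"wz":0,"jaw":40},{"x":0,"y":0,"z":0.9,"wx":0,"wy":0,"wz":0,"jaw":40},{"x":0,"y":0,"z":0.9,"wx":0,"wy":0,"wz":0,"jaw":40},{"x":0,"y":0,"z":0.9,"wx":0,"wy":0,"wz":0,"jaw":40},{"x":0,"y":0,"z":0.9,"wx":0,"wy":0,"wz":0,"jaw":40},{"x":0,"y":0,"z":0.9,"wx":0,"wy":0,"wz":0,"jaw":40},{"x":0,"y":0,"z":0.9,"wx":0,"wy":0,"wz":0,"jaw":40},{"x":0,"y":0,"z":0.9,"wx":0,"wy":0,"wz":0,"jaw":40},{"x":0,"y":0,"z":0.8,"wx":0,"wy":0,"wz":0,"jaw":40},{"x":0,"y":0,"z":0.4,"wx":0,"wy":0,"wz":0,"jaw":40},{"x":0,"y":0,"z":0,"wx":0,"wy":0,"wz":0,"jaw":40}])

```text
time_s: 17.12
ee_pos: [0.4494, 0.0737, 0.0656]
eef_rot: [3.141, 0.003, 0.047]
force: [-1.1, -0.9, -1.6]
grip_width: 0.0566
```

```bash
python3 go.py .4504 .0737 .05 .048 0
python3 - <<'E'
from ov import *
o=ctrl.get_obs();Rm=R.from_euler('xyz',o["eef_rot"]).as_matrix()
a=Ov("side",230,235,90,80,8)
a.tray(np.array([.4436,.1735]),.048,(255,255,0))
ax=-Rm[:,2];g=o["ee_pos"]+ax*.0188-Rm[:,0]*.002
top=g+ax*.021; a.circ(top,.028,R3=Rm); a.circ(top-ax*.08,.028,(0,255,0),R3=Rm)
a.save("pics/ins1.png")
E
```

```text
t 17.12 pos [0.4494 0.0737 0.0656] rpy [3.141e+00 3.000e-03 4.700e-02] w 0.0566 q [ 0.08  0.27  1.92 -0.    0.95  1.61] F [-1.1 -0.9 -1.6] M [ 0.03 -0.01  0.01]
xyz units now-frame [0.05 0.   0.78] rotvec units [ 0.    0.03 -0.01] after-turn xyz [0.05 0.   0.78]
```

View pics/ins1.png

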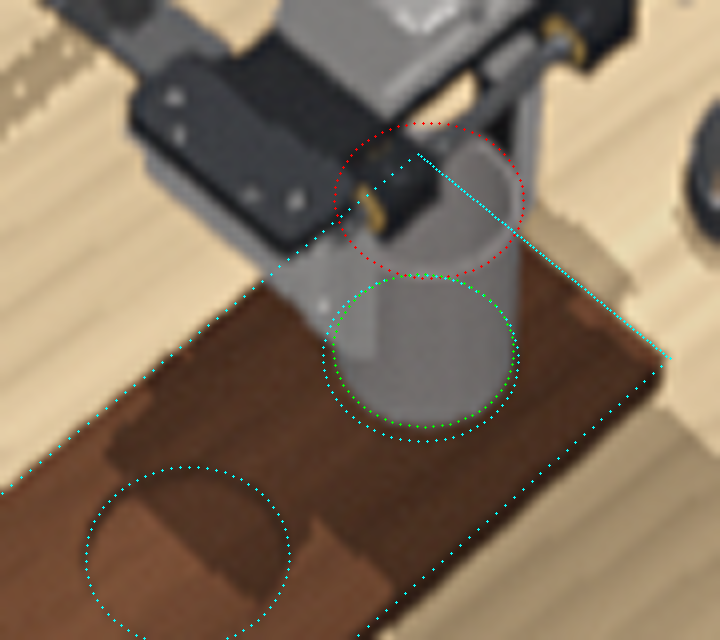

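Call:
carry_out(deltas=[{"x":0.03,"y":-0.04,"z":0.2,"wx":0,"wy":0.03,"wz":0,"jaw":40},{"x":0,"y":0,"z":0.15,"wx":0,"wy":0,"wz":0,"jaw":40},{"x":0,"y":0,"z":0.15,"wx":0,"wy":0,"wz":0,"jaw":40},{"x":0,"y":0,"z":0.1,"wx":0,"wy":0,"wz":0,"jaw":40},{"x":0,"y":0,"z":0,"wx":0,"wy":0,"wz":0,"jaw":40}])

```text
time_s: 17.58
ee_pos: [0.4516, 0.0744, 0.0551]
eef_rot: [3.141, -0.003, 0.047]
force: [3.5, -1.7, -3.1]
grip_width: 0.0567
```

```bash
python3 go.py .4504 .0737 .05 .048 0
```

```text
t 17.58 pos [0.4516 0.0744 0.0551] rpy [ 3.141e+00 -3.000e-03  4.700e-02] w 0.0567 q [ 0.08  0.29  1.92 -0.    0.92  1.61] F [ 3.5 -1.7 -3.1] M [-0.53 -0.95 -0.07]
xyz units now-frame [-0.06  0.03  0.25] rotvec units [ 0.01 -0.04 -0.01] after-turn xyz [-0.06  0.03  0.25]
```

Call:
carry_out(deltas=[{"x":0.03,"y":0.03,"z":0.1,"wx":0,"wy":0,"wz":0,"jaw":40},{"x":0,"y":0,"z":0.1,"wx":0,"wy":0,"wz":0,"jaw":40},{"x":0,"y":0,"z":0.05,"wx":0,"wy":0,"wz":0,"jaw":40},{"x":0,"y":0,"z":0,"wx":0,"wy":0,"wz":0,"jaw":40}])

```text
time_s: 17.92
ee_pos: [0.4516, 0.0738, 0.0496]
eef_rot: [3.141, -0.001, 0.047]
force: [1.8, -2.8, -1.0]
grip_width: 0.0565
```

```bash
python3 go.py .4504 .0737 .05 .048 0
python3 - <<'E'
from ov import *
o=ctrl.get_obs();Rm=R.from_euler('xyz',o["eef_rot"]).as_matrix()
a=Ov("side",230,235,90,80,8)
ax=-Rm[:,2];g=o["ee_pos"]+ax*.0188-Rm[:,0]*.002
top=g+ax*.021; a.circ(top,.028,R3=Rm); a.circ(top-ax*.08,.028,(0,255,0),R3=Rm)
a.save("pics/ins2.png")
E
```

```text
t 17.92 pos [0.4516 0.0738 0.0496] rpy [ 3.141e+00 -1.000e-03  4.700e-02] w 0.0565 q [ 0.08  0.3   1.93 -0.    0.91  1.61] F [ 1.8 -2.8 -1. ] M [-0.66 -0.53 -0.02]
xyz units now-frame [-0.06  0.   -0.02] rotvec units [ 0.   -0.02 -0.01] after-turn xyz [-0.06  0.   -0.02]
```

View pics/ins2.png

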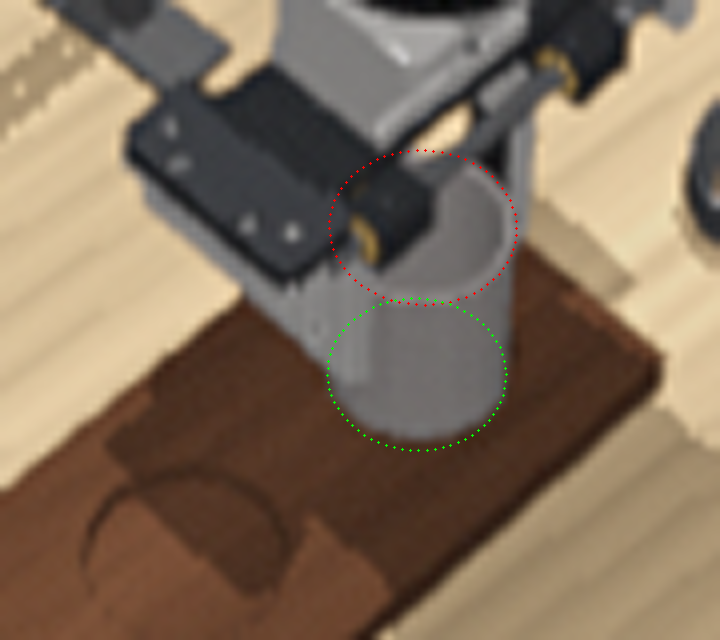

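Call:
carry_out(deltas=[{"x":0,"y":0,"z":0.05,"wx":0,"wy":0,"wz":0,"jaw":40},{"x":0,"y":0,"z":0.05,"wx":0,"wy":0,"wz":0,"jaw":40},{"x":0,"y":0,"z":0,"wx":0,"wy":0,"wz":0,"jaw":40}])

```text
time_s: 18.22
ee_pos: [0.4517, 0.0739, 0.048]
eef_rot: [3.141, -0.002, 0.047]
force: [2.1, -4.0, 3.4]
grip_width: 0.0566
```

The floor contact shows up in the force, so I'll release and rise.

Call:
carry_out(deltas=[{"x":0,"y":0,"z":0,"wx":0,"wy":0,"wz":0,"jaw":70},{"x":0,"y":0,"z":0,"wx":0,"wy":0,"wz":0,"jaw":100},{"x":0,"y":0,"z":0,"wx":0,"wy":0,"wz":0,"jaw":100},{"x":0,"y":0,"z":0,"wx":0,"wy":0,"wz":0,"jaw":100},{"x":0,"y":0,"z":0,"wx":0,"wy":0,"wz":0,"jaw":100},{"x":0,"y":0,"z":-0.6,"wx":0,"wy":0,"wz":0,"jaw":100},{"x":0,"y":0,"z":-1,"wx":0,"wy":0,"wz":0,"jaw":100},{"x":0,"y":0,"z":-1,"wx":0,"wy":0,"wz":0,"jaw":100},{"x":0,"y":0,"z":-1,"wx":0,"wy":0,"wz":0,"jaw":100},{"x":0,"y":0,"z":-1,"wx":0,"wy":0,"wz":0,"jaw":100},{"x":0,"y":0,"z":-1,"wx":0,"wy":0,"wz":0,"jaw":100}])

```text
time_s: 19.13
ee_pos: [0.4512, 0.0741, 0.1608]
eef_rot: [-3.142, -0.001, 0.047]
force: [-0.8, -0.1, 0.1]
grip_width: 0.0941
```

Call:
carry_out(deltas=[{"x":0,"y":0,"z":-1,"wx":0,"wy":0,"wz":0,"jaw":100},{"x":0,"y":0,"z":-1,"wx":0,"wy":0,"wz":0,"jaw":100},{"x":0,"y":0,"z":-1,"wx":0,"wy":0,"wz":0,"jaw":100},{"x":0,"y":0,"z":-1,"wx":0,"wy":0,"wz":0,"jaw":100},{"x":0,"y":0,"z":-1,"wx":0,"wy":0,"wz":0,"jaw":100}])

```text
time_s: 19.55
ee_pos: [0.451, 0.074, 0.2608]
eef_rot: [-3.142, -0.001, 0.047]
force: [0.6, -0.2, 0.7]
grip_width: 0.094
```

```bash
python3 go.py .55 .227 .265 .088 .115
python3 - <<'E'
from ov import *
a=Ov("side",180,225,140,140,5); 
u=np.array([.4484,.0736])
a.circ([*u,.090],.028); a.circ([*u,.02],.0305,(255,255,0)); a.save("pics/pl1.png")
E
```

```text
t 19.55 pos [0.451  0.074  0.2608] rpy [-3.142e+00 -1.000e-03  4.700e-02] w 0.094 q [0.08 0.05 1.69 0.   1.41 1.61] F [ 0.6 -0.2  0.7] M [-0.01 -0.04  0.01]
xyz units now-frame [ 5.31 -7.41 -0.2 ] rotvec units [ 0.03  1.42 -0.51] after-turn xyz [ 5.59 -7.18  0.43]
```

View pics/pl1.png

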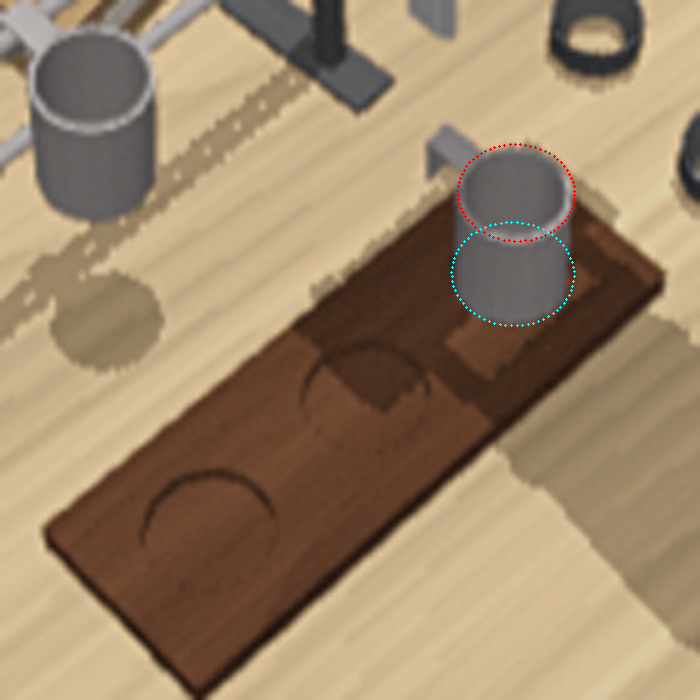

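Cup B is seated and its rim matches the prediction. Now cup A.

Call:
carry_out(deltas=[{"x":0,"y":0,"z":0,"wx":0.02,"wy":0.71,"wz":-0.25,"jaw":100},{"x":0,"y":0,"z":0,"wx":0.01,"wy":0.71,"wz":-0.25,"jaw":100},{"x":0.7,"y":-0.9,"z":0.05,"wx":0,"wy":0,"wz":0,"jaw":100},{"x":0.7,"y":-0.9,"z":0.05,"wx":0,"wy":0,"wz":0,"jaw":100},{"x":0.7,"y":-0.9,"z":0.05,"wx":0,"wy":0,"wz":0,"jaw":100},{"x":0.7,"y":-0.9,"z":0.05,"wx":0,"wy":0,"wz":0,"jaw":100},{"x":0.7,"y":-0.9,"z":0.05,"wx":0,"wy":0,"wz":0,"jaw":100},{"x":0.7,"y":-0.9,"z":0.05,"wx":0,"wy":0,"wz":0,"jaw":100},{"x":0.7,"y":-0.9,"z":0.05,"wx":0,"wy":0,"wz":0,"jaw":100},{"x":0.7,"y":-0.9,"z":0.05,"wx":0,"wy":0,"wz":0,"jaw":100},{"x":0,"y":0,"z":0,"wx":0,"wy":0,"wz":0,"jaw":100}])

```text
time_s: 20.52
ee_pos: [0.5513, 0.2297, 0.2637]
eef_rot: [-3.141, -0.114, 0.089]
force: [0.7, -0.5, -0.0]
grip_width: 0.094
```

```bash
python3 go.py .563 .228 .168 .088 .115
python3 - <<'E'
from look import *
s=ctrl.camera("side")
cv2.imwrite("pics/cupa.png",cv2.resize(s[110:290,130:310],None,fx=3.3,fy=3.3,interpolation=cv2.INTER_CUBIC))
E
```

```text
t 20.52 pos [0.5513 0.2297 0.2637] rpy [-3.141 -0.114  0.089] w 0.094 q [ 0.35  0.3   1.38 -0.03  1.34  1.83] F [ 0.7 -0.5 -0. ] M [-0.    0.08  0.04]
xyz units now-frame [0.03 0.14 4.82] rotvec units [-0.    0.01  0.01] after-turn xyz [0.02 0.14 4.82]
```

View pics/cupa.png

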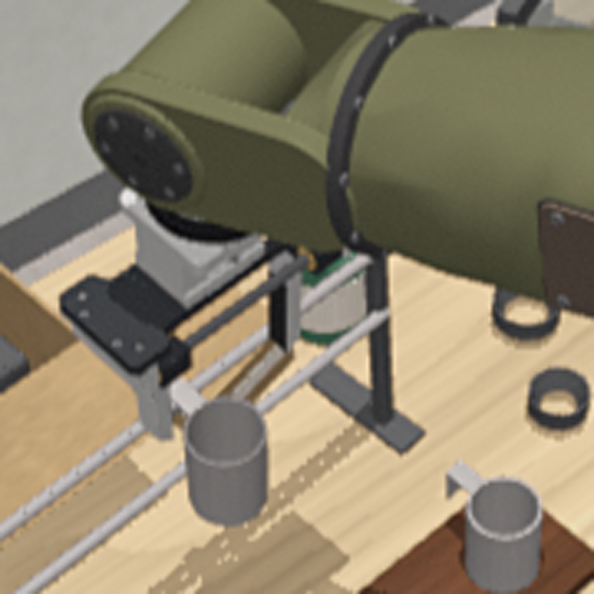

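The fingers are in line above cup A, whose rim is at about (227,428). Descending and gripping.

Call:
carry_out(deltas=[{"x":0.02,"y":0.12,"z":0.8,"wx":0,"wy":0,"wz":0,"jaw":100},{"x":0,"y":0,"z":0.8,"wx":0,"wy":0,"wz":0,"jaw":100},{"x":0,"y":0,"z":0.8,"wx":0,"wy":0,"wz":0,"jaw":100},{"x":0,"y":0,"z":0.8,"wx":0,"wy":0,"wz":0,"jaw":100},{"x":0,"y":0,"z":0.8,"wx":0,"wy":0,"wz":0,"jaw":100},{"x":0,"y":0,"z":0.6,"wx":0,"wy":0,"wz":0,"jaw":100},{"x":0,"y":0,"z":0.2,"wx":0,"wy":0,"wz":0,"jaw":100},{"x":0,"y":0,"z":0,"wx":0,"wy":0,"wz":0,"jaw":100}])

```text
time_s: 21.23
ee_pos: [0.5617, 0.2254, 0.1687]
eef_rot: [3.141, -0.114, 0.087]
force: [0.4, 0.1, 0.0]
grip_width: 0.0938
```

Call:
carry_out(deltas=[{"x":0,"y":0,"z":0,"wx":0,"wy":0,"wz":0,"jaw":40},{"x":0,"y":0,"z":0,"wx":0,"wy":0,"wz":0,"jaw":40},{"x":0,"y":0,"z":0,"wx":0,"wy":0,"wz":0,"jaw":40},{"x":0,"y":0,"z":0,"wx":0,"wy":0,"wz":0,"jaw":40},{"x":0,"y":0,"z":0,"wx":0,"wy":0,"wz":0,"jaw":40},{"x":0,"y":0,"z":0,"wx":0,"wy":0,"wz":0,"jaw":40},{"x":0,"y":0,"z":0,"wx":0,"wy":0,"wz":0,"jaw":40}], squeeze=25)

```text
time_s: 21.82
ee_pos: [0.5621, 0.226, 0.1697]
eef_rot: [-3.141, -0.115, 0.087]
force: [-1.9, 0.7, 1.7]
grip_width: 0.056
```

```bash
python3 go.py .563 .228 .168 .088 .115
```

```text
t 21.82 pos [0.5621 0.226  0.1697] rpy [-3.141 -0.115  0.087] w 0.056 q [ 0.33  0.39  1.49 -0.03  1.15  1.83] F [-1.9  0.7  1.7] M [0.11 0.25 0.08]
xyz units now-frame [ 0.04 -0.1   0.09] rotvec units [-0.   -0.01 -0.01] after-turn xyz [ 0.04 -0.1   0.09]
```

Gripped at 56 mm. Now lift by about 66 mm and back away.

Call:
carry_out(deltas=[{"x":0.04,"y":0,"z":-0.3,"wx":0,"wy":0,"wz":0,"jaw":40},{"x":0.06,"y":0,"z":-0.5,"wx":0,"wy":0,"wz":0,"jaw":40},{"x":0.06,"y":0,"z":-0.5,"wx":0,"wy":0,"wz":0,"jaw":40},{"x":0.06,"y":0,"z":-0.5,"wx":0,"wy":0,"wz":0,"jaw":40},{"x":0.06,"y":0,"z":-0.5,"wx":0,"wy":0,"wz":0,"jaw":40},{"x":0.06,"y":0,"z":-0.5,"wx":0,"wy":0,"wz":0,"jaw":40},{"x":0.06,"y":0,"z":-0.5,"wx":0,"wy":0,"wz":0,"jaw":40},{"x":0,"y":0,"z":0,"wx":0,"wy":0,"wz":0,"jaw":40}])

```text
time_s: 22.48
ee_pos: [0.5631, 0.2261, 0.2387]
eef_rot: [-3.141, -0.119, 0.087]
force: [0.3, -1.0, -1.4]
grip_width: 0.0564
```

```bash
python3 go.py .4398 .2734 .235 .048 0
python3 - <<'E'
from look import *
s=ctrl.camera("side")
cv2.imwrite("pics/cupa2.png",cv2.resize(s[90:290,110:310],None,fx=3,fy=3,interpolation=cv2.INTER_CUBIC))
E
```

```text
t 22.48 pos [0.5631 0.2261 0.2387] rpy [-3.141 -0.119  0.087] w 0.0564 q [ 0.33  0.34  1.4  -0.03  1.29  1.82] F [ 0.3 -1.  -1.4] M [ 0.05  0.11 -0.01]
xyz units now-frame [-5.92 -2.89 -0.52] rotvec units [-0.04 -1.48  0.49] after-turn xyz [-6.04 -2.66  0.18]
```

View pics/cupa2.png

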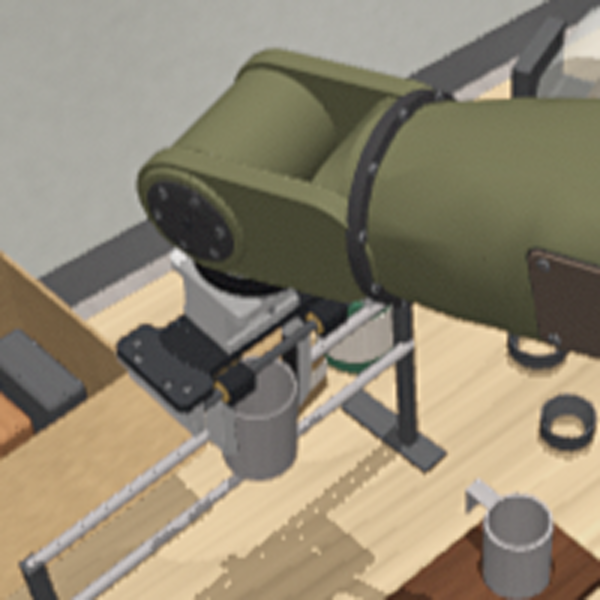

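Call:
carry_out(deltas=[{"x":-0.74,"y":-0.36,"z":-0.07,"wx":0,"wy":0,"wz":0,"jaw":40},{"x":-0.74,"y":-0.36,"z":-0.07,"wx":0,"wy":0,"wz":0,"jaw":40},{"x":-0.74,"y":-0.36,"z":-0.07,"wx":0,"wy":0,"wz":0,"jaw":40},{"x":-0.74,"y":-0.36,"z":-0.07,"wx":0,"wy":0,"wz":0,"jaw":40},{"x":-0.74,"y":-0.36,"z":-0.07,"wx":0,"wy":0,"wz":0,"jaw":40},{"x":-0.74,"y":-0.36,"z":-0.07,"wx":0,"wy":0,"wz":0,"jaw":40},{"x":-0.74,"y":-0.36,"z":-0.07,"wx":0,"wy":0,"wz":0,"jaw":40},{"x":-0.74,"y":-0.36,"z":-0.07,"wx":0,"wy":0,"wz":0,"jaw":40},{"x":0,"y":0,"z":0,"wx":-0.02,"wy":-0.74,"wz":0.25,"jaw":40},{"x":0,"y":0,"z":0,"wx":-0.02,"wy":-0.74,"wz":0.25,"jaw":40},{"x":0,"y":0,"z":0,"wx":0,"wy":0,"wz":0,"jaw":40}])

```text
time_s: 23.45
ee_pos: [0.4393, 0.2729, 0.2328]
eef_rot: [3.14, 0.007, 0.046]
force: [-0.3, 0.5, -0.9]
grip_width: 0.0562
```

```bash
python3 go.py .4398 .2734 .066 .048 0
python3 - <<'E'
from ov import *
o=ctrl.get_obs();Rm=R.from_euler('xyz',o["eef_rot"]).as_matrix()
p=proj("side",o["ee_pos"]);print(p)
a=Ov("side",int(p[1])-45,int(p[0])-40,90,80,8)
ax=-Rm[:,2];g=o["ee_pos"]+ax*.0188-Rm[:,0]*.001
top=g+ax*.021; a.circ(top,.028,R3=Rm); a.circ(top-ax*.08,.028,(0,255,0),R3=Rm)
a.save("pics/inh2.png")
E
```

```text
t 23.45 pos [0.4393 0.2729 0.2328] rpy [3.14  0.007 0.046] w 0.0562 q [0.48 0.21 1.57 0.   1.37 2.01] F [-0.3  0.5 -0.9] M [-0.02  0.05  0.01]
xyz units now-frame [ 0.08 -0.04  8.34] rotvec units [ 0.02  0.08 -0.03] after-turn xyz [ 0.03 -0.02  8.34]
[279.46219828 214.49489171]
```

View pics/inh2.png

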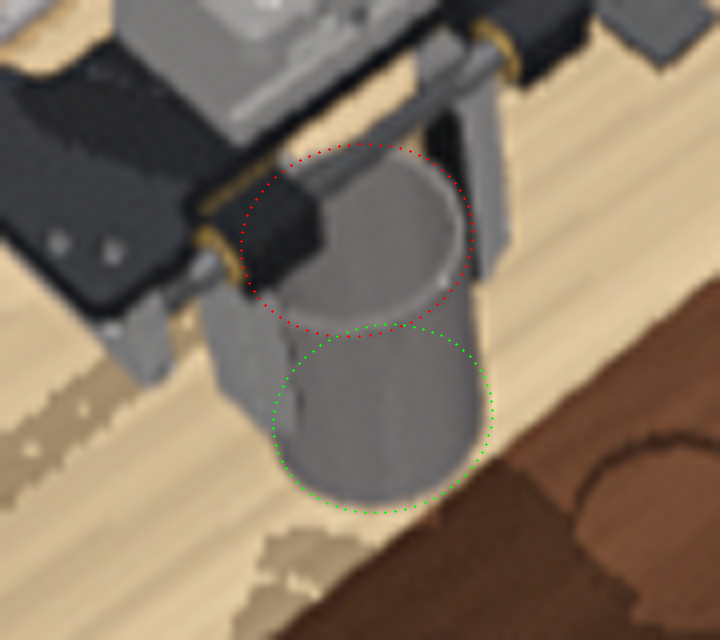

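Call:
carry_out(deltas=[{"x":0.03,"y":-0.02,"z":0.9,"wx":0.02,"wy":0.08,"wz":-0.03,"jaw":40},{"x":0,"y":0,"z":0.9,"wx":0,"wy":0,"wz":0,"jaw":40},{"x":0,"y":0,"z":0.9,"wx":0,"wy":0,"wz":0,"jaw":40},{"x":0,"y":0,"z":0.9,"wx":0,"wy":0,"wz":0,"jaw":40},{"x":0,"y":0,"z":0.9,"wx":0,"wy":0,"wz":0,"jaw":40},{"x":0,"y":0,"z":0.9,"wx":0,"wy":0,"wz":0,"jaw":40},{"x":0,"y":0,"z":0.9,"wx":0,"wy":0,"wz":0,"jaw":40},{"x":0,"y":0,"z":0.9,"wx":0,"wy":0,"wz":0,"jaw":40},{"x":0,"y":0,"z":0.8,"wx":0,"wy":0,"wz":0,"jaw":40},{"x":0,"y":0,"z":0.3,"wx":0,"wy":0,"wz":0,"jaw":40},{"x":0,"y":0,"z":0,"wx":0,"wy":0,"wz":0,"jaw":40}])

```text
time_s: 24.42
ee_pos: [0.4392, 0.273, 0.0662]
eef_rot: [3.141, -0.002, 0.05]
force: [-0.3, -0.4, -1.0]
grip_width: 0.0563
```

```bash
python3 go.py .4398 .2734 .049 .048 0
python3 - <<'E'
from ov import *
o=ctrl.get_obs();Rm=R.from_euler('xyz',o["eef_rot"]).as_matrix()
p=proj("side",o["ee_pos"]);print(p)
a=Ov("side",int(p[1])-45,int(p[0])-40,90,80,8)
a.tray(np.array([.4436,.1735]),.048,(255,255,0))
ax=-Rm[:,2];g=o["ee_pos"]+ax*.0188-Rm[:,0]*.001
top=g+ax*.0223; a.circ(top,.028,R3=Rm); a.circ(top-ax*.08,.028,(0,255,0),R3=Rm)
a.save("pics/ins3.png")
E
```

```text
t 24.42 pos [0.4392 0.273  0.0662] rpy [ 3.141e+00 -2.000e-03  5.000e-02] w 0.0563 q [ 0.49  0.39  1.75 -0.    1.    2.01] F [-0.3 -0.4 -1. ] M [ 0.05  0.01 -0.01]
xyz units now-frame [ 0.03 -0.02  0.86] rotvec units [ 0.01 -0.02  0.02] after-turn xyz [ 0.03 -0.02  0.86]
[320.65201289 220.11707846]
```

View pics/ins3.png

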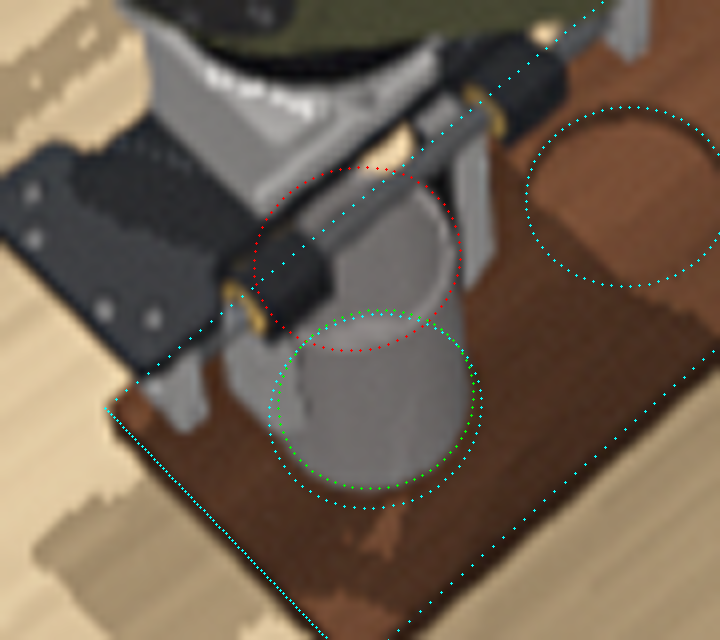

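Call:
carry_out(deltas=[{"x":0.02,"y":0,"z":0.2,"wx":0,"wy":0,"wz":0,"jaw":40},{"x":0,"y":0,"z":0.15,"wx":0,"wy":0,"wz":0,"jaw":40},{"x":0,"y":0,"z":0.15,"wx":0,"wy":0,"wz":0,"jaw":40},{"x":0,"y":0,"z":0.1,"wx":0,"wy":0,"wz":0,"jaw":40},{"x":0,"y":0,"z":0,"wx":0,"wy":0,"wz":0,"jaw":40}])

```text
time_s: 24.88
ee_pos: [0.4403, 0.2733, 0.0552]
eef_rot: [-3.141, -0.003, 0.049]
force: [0.1, 0.2, -1.6]
grip_width: 0.0567
```

```bash
python3 go.py .4398 .2734 .049 .048 0
```

```text
t 24.88 pos [0.4403 0.2733 0.0552] rpy [-3.141e+00 -3.000e-03  4.900e-02] w 0.0567 q [ 0.49  0.41  1.76 -0.    0.97  2.01] F [ 0.1  0.2 -1.6] M [-0.21 -0.01 -0.01]
xyz units now-frame [-0.03 -0.01  0.31] rotvec units [-0.   -0.04  0.02] after-turn xyz [-0.02 -0.01  0.31]
```

Call:
carry_out(deltas=[{"x":0,"y":0,"z":0.1,"wx":0,"wy":0,"wz":0,"jaw":40},{"x":0,"y":0,"z":0.1,"wx":0,"wy":0,"wz":0,"jaw":40},{"x":0,"y":0,"z":0.1,"wx":0,"wy":0,"wz":0,"jaw":40},{"x":0,"y":0,"z":0,"wx":0,"wy":0,"wz":0,"jaw":40}])

```text
time_s: 25.22
ee_pos: [0.4405, 0.2734, 0.0495]
eef_rot: [-3.141, -0.003, 0.049]
force: [-0.4, -2.5, 1.3]
grip_width: 0.0565
```

Floor contact felt (Fz has risen), so releasing and rising.

Call:
carry_out(deltas=[{"x":0,"y":0,"z":0.04,"wx":0,"wy":0,"wz":0,"jaw":70},{"x":0,"y":0,"z":0,"wx":0,"wy":0,"wz":0,"jaw":100},{"x":0,"y":0,"z":0,"wx":0,"wy":0,"wz":0,"jaw":100},{"x":0,"y":0,"z":0,"wx":0,"wy":0,"wz":0,"jaw":100},{"x":0,"y":0,"z":0,"wx":0,"wy":0,"wz":0,"jaw":100},{"x":0,"y":0,"z":-0.6,"wx":0,"wy":0,"wz":0,"jaw":100},{"x":0,"y":0,"z":-1,"wx":0,"wy":0,"wz":0,"jaw":100},{"x":0,"y":0,"z":-1,"wx":0,"wy":0,"wz":0,"jaw":100},{"x":0,"y":0,"z":-1,"wx":0,"wy":0,"wz":0,"jaw":100},{"x":0,"y":0,"z":-1,"wx":0,"wy":0,"wz":0,"jaw":100},{"x":0,"y":0,"z":-1,"wx":0,"wy":0,"wz":0,"jaw":100},{"x":0,"y":0,"z":-1,"wx":0,"wy":0,"wz":0,"jaw":100}])

```text
time_s: 26.22
ee_pos: [0.4399, 0.2733, 0.1817]
eef_rot: [-3.141, -0.003, 0.049]
force: [0.5, 0.6, -0.7]
grip_width: 0.094
```

```bash
python3 go.py .42 -.066 .18 .048 0
python3 - <<'E'
from ov import *
s=ctrl.camera("side");cv2.imwrite("pics/s4.png",s)
a=Ov("side",180,225,140,140,5,s)
for u in((.4484,.0736),(.4388,.2734)): a.circ([*u,.090],.028)
a.save("pics/pl2.png")
snap("5")
E
```

```text
t 26.22 pos [0.4399 0.2733 0.1817] rpy [-3.141e+00 -3.000e-03  4.900e-02] w 0.094 q [ 0.49  0.25  1.64 -0.    1.25  2.01] F [ 0.5  0.6 -0.7] M [-0.02  0.02  0.02]
xyz units now-frame [-1.83 16.9   0.07] rotvec units [-0.01 -0.04  0.02] after-turn xyz [-1.81 16.9   0.09]
```

View pics/pl2.png

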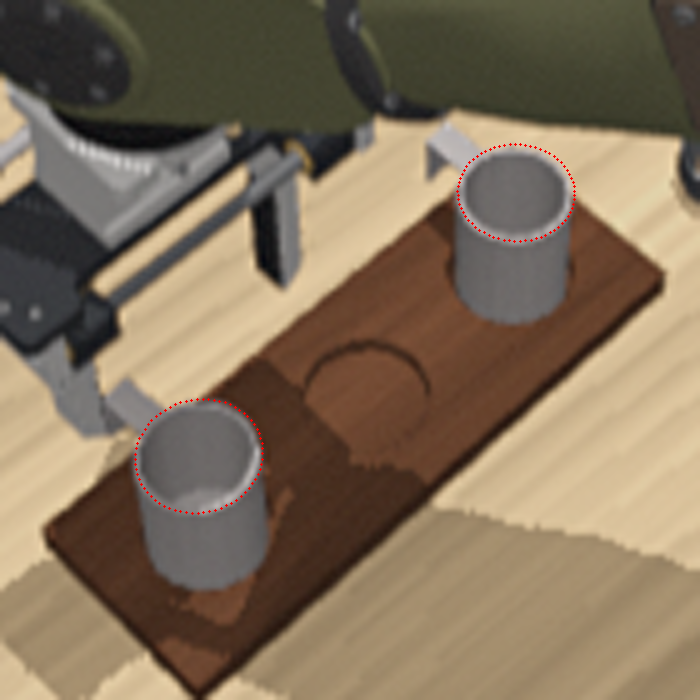

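View pics/top_5.png

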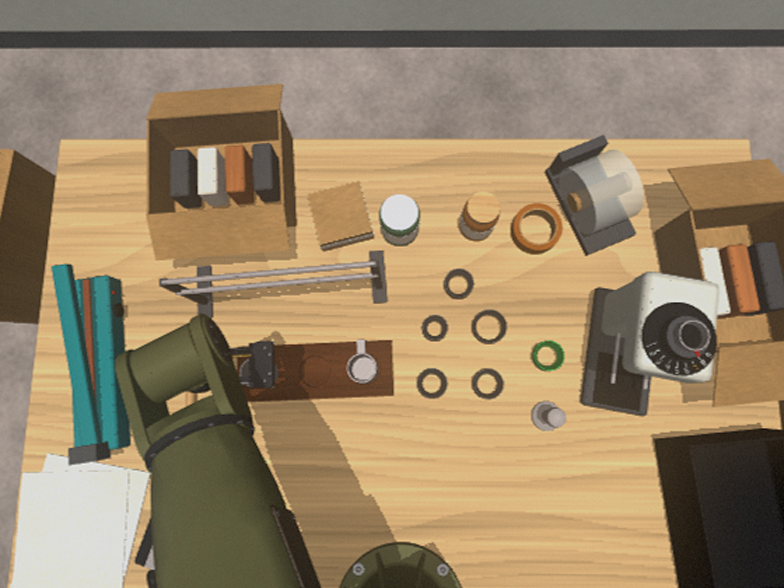

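View pics/side_5.png

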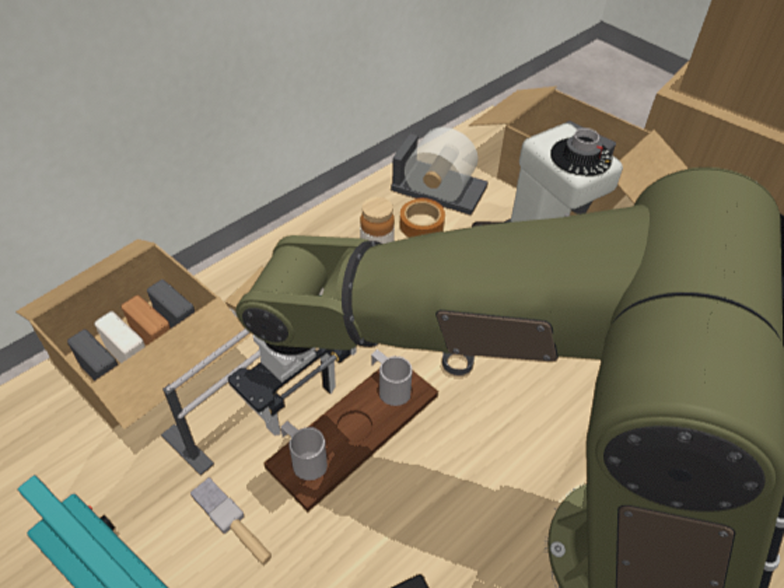

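Both cups are seated, with rims matching the predicted circles. The top view shows all the funnels where they were. I'll measure funnel sizes and centres by fitting silhouettes.

```bash
cat > fun.py <<'E'
from ov import *
from scipy.optimize import minimize
def sil(c,x,y,r,shape,k=4,x0=0,y0=0):
    pts=[]
    for z in(.010,.032):
        for a in np.linspace(0,2*np.pi,60):
            q=proj(c,[x+r*np.cos(a),y+r*np.sin(a),z]);pts.append([(q[1]-x0+.5)*k,(q[0]-y0+.5)*k])
    h=cv2.convexHull(np.array(pts,np.float32)).astype(np.int32)
    m=np.zeros(shape,np.uint8);cv2.fillConvexPoly(m,h,1);return m
def fit(c,img,xy,rfix=None):
    q=proj(c,[*xy,.02]);x0,y0=int(q[1])-26,int(q[0])-26;k=4
    g=cv2.resize(img[y0:y0+52,x0:x0+52],None,fx=k,fy=k,interpolation=cv2.INTER_CUBIC).max(2)
    m=(g<115).astype(np.uint8)
    n,l,st,cen=cv2.connectedComponentsWithStats(m)
    i=min(range(1,n),key=lambda i:np.hypot(*(cen[i]-104)) if st[i,4]>400 else 1e9)
    ct,_=cv2.findContours((l==i).astype(np.uint8),cv2.RETR_EXTERNAL,cv2.CHAIN_APPROX_NONE)
    M=np.zeros_like(m);cv2.fillPoly(M,[cv2.convexHull(np.vstack(ct))],1)
    def cost(p):
        S=sil(c,p[0],p[1],rfix or p[2],m.shape,k,x0,y0);return 1-(S&M).sum()/max((S|M).sum(),1)
    best=None
    for s in ((.01,.0),(-.005,.005)):
        r=minimize(cost,[xy[0]+s[0],xy[1]+s[1],.030],method="Nelder-Mead",options=dict(initial_simplex=[[xy[0],xy[1],.03],[xy[0]+.01,xy[1],.03],[xy[0],xy[1]+.01,.03],[xy[0],xy[1],.034]]))
        if best is None or r.fun<best.fun:best=r
    return best.x,best.fun
E
python3 - <<'E'
from fun import *
t=ctrl.camera("top");s=cv2.imread("pics/s1.png");s0=cv2.imread("pics/s_raw.png")
for n,xy in dict(a=(.62,-.12),small=(.529,-.063),large=(.538,-.17),b=(.424,-.063),c=(.424,-.168)).items():
    print(n,"top",*[np.round(v,4) for v in fit("top",t,xy)],"side",*[np.round(v,4) for v in fit("side",s0,xy)])
E
```

```text
Traceback (most recent call last):
  File "fun.py", line 22, in fit
    r=minimize(cost,[xy[0]+s[0],xy[1]+s[1],.030],method="Nelder-Mead",options=dict(initial_simplex=[[xy[0],xy[1],.03],[xy[0]+.01,xy[1],.03],[xy[0],xy[1]+.01,.03],[xy[0],xy[1],.034]]))
  File "fun.py", line 19, in cost
    S=sil(c,p[0],p[1],rfix or p[2],m.shape,k,x0,y0);return 1-(S&M).sum()/max((S|M).sum(),1)
  File "fun.py", line 7, in sil
    q=proj(c,[x+r*np.cos(a),y+r*np.sin(a),z]);pts.append([(q[1]-x0+.5)*k,(q[0]-y0+.5)*k])
  File "look.py", line 14, in proj
    K,o,A=cam(c); q=K@(A.T@(np.array(P)-o)); return np.array([q[1]/q[2],q[0]/q[2]])
          ~~~^^^
  File "look.py", line 8, in cam
    p=ctrl.camera_params(c);return p["mtx"],np.array(p["origin"]),R.from_euler('xyz',p["attitude"]).as_matrix()
ValueError: time passes only in moves, steps and waits
```

```bash
python3 - <<'E'
s=open("look.py").read()
s=s.replace("def cam(c):","import functools\n@functools.lru_cache(None)\ndef cam(c):",1)
open("look.py","w").write(s)
E
cat > fr.py <<'E'
from fun import *
t=ctrl.camera("top");s0=cv2.imread("pics/s_raw.png")
for n,xy in dict(a=(.62,-.12),small=(.529,-.063),large=(.538,-.17),b=(.424,-.063),c=(.424,-.168)).items():
    print(n,"top",*[np.round(v,4) for v in fit("top",t,xy)],"side",*[np.round(v,4) for v in fit("side",s0,xy)])
E
timeout 100 python3 fr.py
```

```text
a top [ 0.6234 -0.1158  0.0286] 0.0153 side [ 0.6211 -0.1135  0.0285] 0.0199
small top [ 0.5329 -0.0665  0.0244] 0.0166 side [ 0.531  -0.0642  0.0242] 0.0206
large top [ 0.5365 -0.1751  0.0327] 0.0164 side [ 0.5342 -0.1731  0.0326] 0.0146
b top [ 0.4238 -0.0603  0.0285] 0.011 side [ 0.4214 -0.0584  0.0283] 0.0181
c top [ 0.4236 -0.1694  0.0285] 0.0136 side [ 0.4214 -0.1678  0.028 ] 0.0145
```

The sizes are clear:

| Funnel | Fitted radius |
|---|---|
| a, b, c | 28.5 mm |
| small | 24 mm |
| large | 33 mm |

The top camera's bias is the same as before. Next is funnel b at (0.4214, −0.0584).

Call:
carry_out(deltas=[{"x":-0.1,"y":0.97,"z":0,"wx":0,"wy":0,"wz":0,"jaw":100},{"x":-0.1,"y":0.97,"z":0,"wx":0,"wy":0,"wz":0,"jaw":100},{"x":-0.1,"y":0.97,"z":0,"wx":0,"wy":0,"wz":0,"jaw":100},{"x":-0.1,"y":0.97,"z":0,"wx":0,"wy":0,"wz":0,"jaw":100},{"x":-0.1,"y":0.97,"z":0,"wx":0,"wy":0,"wz":0,"jaw":100},{"x":-0.1,"y":0.97,"z":0,"wx":0,"wy":0,"wz":0,"jaw":100},{"x":-0.1,"y":0.97,"z":0,"wx":0,"wy":0,"wz":0,"jaw":100},{"x":-0.1,"y":0.97,"z":0,"wx":0,"wy":0,"wz":0,"jaw":100},{"x":-0.1,"y":0.97,"z":0,"wx":0,"wy":0,"wz":0,"jaw":100},{"x":-0.1,"y":0.97,"z":0,"wx":0,"wy":0,"wz":0,"jaw":100},{"x":-0.1,"y":0.97,"z":0,"wx":0,"wy":0,"wz":0,"jaw":100},{"x":-0.1,"y":0.97,"z":0,"wx":0,"wy":0,"wz":0,"jaw":100}])

```text
time_s: 27.47
ee_pos: [0.4269, 0.0387, 0.1793]
eef_rot: [-3.141, -0.001, 0.049]
force: [0.3, -0.6, 0.6]
grip_width: 0.0938
```

Call:
carry_out(deltas=[{"x":-0.1,"y":0.97,"z":0,"wx":0,"wy":0,"wz":0,"jaw":100},{"x":-0.1,"y":0.97,"z":0,"wx":0,"wy":0,"wz":0,"jaw":100},{"x":-0.1,"y":0.97,"z":0,"wx":0,"wy":0,"wz":0,"jaw":100},{"x":-0.1,"y":0.97,"z":0,"wx":0,"wy":0,"wz":0,"jaw":100},{"x":-0.1,"y":0.97,"z":0,"wx":0,"wy":0,"wz":0,"jaw":100},{"x":0,"y":0,"z":0.5,"wx":0,"wy":0,"wz":0,"jaw":100},{"x":0,"y":0,"z":1,"wx":0,"wy":0,"wz":0,"jaw":100},{"x":0,"y":0,"z":1,"wx":0,"wy":0,"wz":0,"jaw":100},{"x":0,"y":0,"z":1,"wx":0,"wy":0,"wz":0,"jaw":100},{"x":0,"y":0,"z":1,"wx":0,"wy":0,"wz":0,"jaw":100},{"x":0,"y":0,"z":0.6,"wx":0,"wy":0,"wz":0,"jaw":100},{"x":0,"y":0,"z":0,"wx":0,"wy":0,"wz":0,"jaw":100}])

```text
time_s: 28.47
ee_pos: [0.4207, -0.0568, 0.0751]
eef_rot: [-3.139, 0.002, 0.05]
force: [-0.3, 0.0, 0.5]
grip_width: 0.0939
```

```bash
python3 go.py .4214 -.0584 .006 .048 0
python3 - <<'E'
from ov import *
s=ctrl.camera("side")
a=Ov("side",270,170,120,120,5.5,s); a.circ([.4214,-.0584,.032],.03);a.circ([.4214,-.1678,.032],.03);a.save("pics/fb.png")
E
```

```text
t 28.47 pos [ 0.4207 -0.0568  0.0751] rpy [-3.139e+00  2.000e-03  5.000e-02] w 0.0939 q [-0.22  0.19  1.99  0.    0.96  1.3 ] F [-0.3  0.   0.5] M [ 0.   -0.01 -0.  ]
xyz units now-frame [0.04 0.09 3.46] rotvec units [-0.03  0.03  0.02] after-turn xyz [0.03 0.08 3.46]
```

View pics/fb.png

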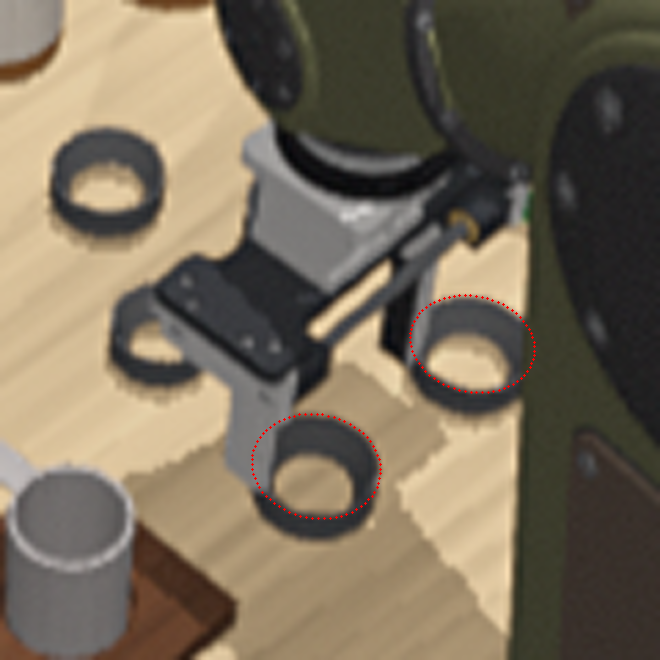

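Funnel b is centred between the fingers at (317,470). Descending.

Call:
carry_out(deltas=[{"x":0,"y":0.08,"z":0.8,"wx":0,"wy":0,"wz":0,"jaw":100},{"x":0,"y":0,"z":0.8,"wx":0,"wy":0,"wz":0,"jaw":100},{"x":0,"y":0,"z":0.8,"wx":0,"wy":0,"wz":0,"jaw":100},{"x":0,"y":0,"z":0.6,"wx":0,"wy":0,"wz":0,"jaw":100},{"x":0,"y":0,"z":0.3,"wx":0,"wy":0,"wz":0,"jaw":100},{"x":0,"y":0,"z":0.1,"wx":0,"wy":0,"wz":0,"jaw":100},{"x":0,"y":0,"z":0,"wx":0,"wy":0,"wz":0,"jaw":100}])

```text
time_s: 29.1
ee_pos: [0.4231, -0.0591, 0.0106]
eef_rot: [-3.141, -0.003, 0.049]
force: [-1.1, -0.0, 0.6]
grip_width: 0.0941
```

Call:
carry_out(deltas=[{"x":0,"y":0,"z":0,"wx":0,"wy":0,"wz":0,"jaw":50},{"x":0,"y":0,"z":0,"wx":0,"wy":0,"wz":0,"jaw":50},{"x":0,"y":0,"z":0,"wx":0,"wy":0,"wz":0,"jaw":50},{"x":0,"y":0,"z":0,"wx":0,"wy":0,"wz":0,"jaw":50},{"x":0,"y":0,"z":0,"wx":0,"wy":0,"wz":0,"jaw":50},{"x":0,"y":0,"z":0,"wx":0,"wy":0,"wz":0,"jaw":50}], squeeze=15)

```text
time_s: 29.6
ee_pos: [0.4231, -0.0592, 0.0105]
eef_rot: [-3.141, -0.003, 0.049]
force: [-1.0, 0.1, 3.0]
grip_width: 0.0593
```

```bash
python3 go.py .4214 -.0584 .006 .048 0
```

```text
t 29.6 pos [ 0.4231 -0.0592  0.0105] rpy [-3.141e+00 -3.000e-03  4.900e-02] w 0.0593 q [-0.23  0.32  2.03  0.    0.79  1.29] F [-1.   0.1  3. ] M [-0.    0.12  0.01]
xyz units now-frame [-0.08 -0.05  0.23] rotvec units [-0.01 -0.04  0.02] after-turn xyz [-0.08 -0.05  0.23]
```

Gripped. Lift and move over cup B.

Call:
carry_out(deltas=[{"x":0,"y":0,"z":-0.4,"wx":0,"wy":0,"wz":0,"jaw":50},{"x":0,"y":0,"z":-1,"wx":0,"wy":0,"wz":0,"jaw":50},{"x":0,"y":0,"z":-1,"wx":0,"wy":0,"wz":0,"jaw":50},{"x":0,"y":0,"z":-1,"wx":0,"wy":0,"wz":0,"jaw":50},{"x":0,"y":0,"z":-1,"wx":0,"wy":0,"wz":0,"jaw":50},{"x":0,"y":0,"z":-1,"wx":0,"wy":0,"wz":0,"jaw":50},{"x":0,"y":0,"z":-1,"wx":0,"wy":0,"wz":0,"jaw":50},{"x":0,"y":0,"z":-0.4,"wx":0,"wy":0,"wz":0,"jaw":50}], squeeze=18)

```text
time_s: 30.27
ee_pos: [0.4232, -0.0595, 0.1492]
eef_rot: [3.141, -0.006, 0.049]
force: [0.2, 0.4, -0.3]
grip_width: 0.0597
```

```bash
python3 go.py .4501 .0736 .14 .048 0
```

```text
t 30.27 pos [ 0.4232 -0.0595  0.1492] rpy [ 3.141 -0.006  0.049] w 0.0597 q [-0.23  0.08  1.92  0.    1.13  1.29] F [ 0.2  0.4 -0.3] M [ 0.01  0.04 -0.01]
xyz units now-frame [ 1.67 -6.58  0.47] rotvec units [ 0.   -0.08  0.02] after-turn xyz [ 1.66 -6.58  0.46]
```

Call:
carry_out(deltas=[{"x":0.21,"y":-0.82,"z":0.05,"wx":0,"wy":-0.06,"wz":0,"jaw":50},{"x":0.21,"y":-0.82,"z":0.05,"wx":0,"wy":0,"wz":0,"jaw":50},{"x":0.21,"y":-0.82,"z":0.05,"wx":0,"wy":0,"wz":0,"jaw":50},{"x":0.21,"y":-0.82,"z":0.05,"wx":0,"wy":0,"wz":0,"jaw":50},{"x":0.21,"y":-0.82,"z":0.05,"wx":0,"wy":0,"wz":0,"jaw":50},{"x":0.21,"y":-0.82,"z":0.05,"wx":0,"wy":0,"wz":0,"jaw":50},{"x":0.21,"y":-0.82,"z":0.05,"wx":0,"wy":0,"wz":0,"jaw":50},{"x":0.21,"y":-0.82,"z":0.05,"wx":0,"wy":0,"wz":0,"jaw":50},{"x":0,"y":0,"z":0,"wx":0,"wy":0,"wz":0,"jaw":50}])

```text
time_s: 31.02
ee_pos: [0.4495, 0.0752, 0.1379]
eef_rot: [-3.141, 0.002, 0.051]
force: [0.0, 0.4, -0.2]
grip_width: 0.0592
```

```bash
python3 go.py .4501 .0736 .108 .048 0
python3 - <<'E'
from ov import *
o=ctrl.get_obs();Rm=R.from_euler('xyz',o["eef_rot"]).as_matrix()
a=Ov("side",230,200,90,90,7)
ax=-Rm[:,2];f=o["ee_pos"]-ax*.0105-Rm[:,0]*.0017
a.circ(f+ax*.032,.03,R3=Rm);a.circ(f+ax*.01,.03,R3=Rm);a.circ([.4484,.0736,.09],.028,(0,255,0))
a.save("pics/fb2.png")
E
```

```text
t 31.02 pos [0.4495 0.0752 0.1379] rpy [-3.141e+00  2.000e-03  5.100e-02] w 0.0592 q [0.08 0.16 1.86 0.   1.12 1.6 ] F [ 0.   0.4 -0.2] M [ 0.02  0.08 -0.07]
xyz units now-frame [0.03 0.09 1.5 ] rotvec units [-0.01  0.03  0.04] after-turn xyz [0.03 0.08 1.5 ]
```

View pics/fb2.png

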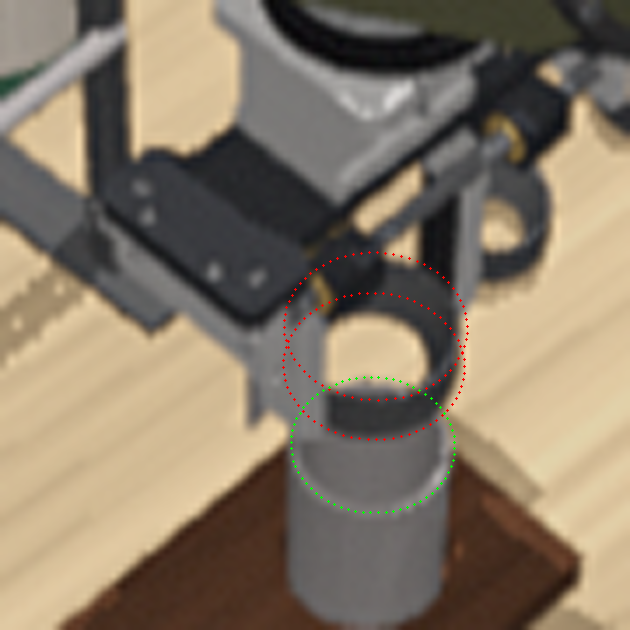

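Call:
carry_out(deltas=[{"x":0.02,"y":0.08,"z":0.5,"wx":0,"wy":0,"wz":0,"jaw":50},{"x":0,"y":0,"z":0.5,"wx":0,"wy":0,"wz":0,"jaw":50},{"x":0,"y":0,"z":0.4,"wx":0,"wy":0,"wz":0,"jaw":50},{"x":0,"y":0,"z":0.2,"wx":0,"wy":0,"wz":0,"jaw":50},{"x":0,"y":0,"z":0.2,"wx":0,"wy":0,"wz":0,"jaw":50},{"x":0,"y":0,"z":0.2,"wx":0,"wy":0,"wz":0,"jaw":50},{"x":0,"y":0,"z":0.1,"wx":0,"wy":0,"wz":0,"jaw":50},{"x":0,"y":0,"z":0,"wx":0,"wy":0,"wz":0,"jaw":50}])

```text
time_s: 31.73
ee_pos: [0.4499, 0.0718, 0.096]
eef_rot: [-3.141, 0.002, 0.049]
force: [-0.9, -0.2, -0.9]
grip_width: 0.0596
```

```bash
python3 go.py .4501 .0736 .0905 .048 0
```

```text
t 31.73 pos [0.4499 0.0718 0.096 ] rpy [-3.141e+00  2.000e-03  4.900e-02] w 0.0596 q [0.08 0.22 1.9  0.   1.02 1.6 ] F [-0.9 -0.2 -0.9] M [ 0.01 -0.02  0.03]
xyz units now-frame [ 0.02 -0.09  0.28] rotvec units [-0.01  0.03  0.02] after-turn xyz [ 0.01 -0.09  0.28]
```

Call:
carry_out(deltas=[{"x":0,"y":-0.07,"z":0.1,"wx":0,"wy":0,"wz":0,"jaw":50},{"x":0,"y":0,"z":0.1,"wx":0,"wy":0,"wz":0,"jaw":50},{"x":0,"y":0,"z":0.1,"wx":0,"wy":0,"wz":0,"jaw":50},{"x":0,"y":0,"z":0,"wx":0,"wy":0,"wz":0,"jaw":50}])

```text
time_s: 32.07
ee_pos: [0.4502, 0.0733, 0.0906]
eef_rot: [-3.141, 0.001, 0.05]
force: [0.2, -0.6, 0.5]
grip_width: 0.0596
```

Call:
carry_out(deltas=[{"x":0,"y":0,"z":0.03,"wx":0,"wy":0,"wz":0,"jaw":70},{"x":0,"y":0,"z":0,"wx":0,"wy":0,"wz":0,"jaw":85},{"x":0,"y":0,"z":0,"wx":0,"wy":0,"wz":0,"jaw":100},{"x":0,"y":0,"z":0,"wx":0,"wy":0,"wz":0,"jaw":100},{"x":0,"y":0,"z":0,"wx":0,"wy":0,"wz":0,"jaw":100},{"x":0,"y":0,"z":-0.5,"wx":0,"wy":0,"wz":0,"jaw":100},{"x":0,"y":0,"z":-1,"wx":0,"wy":0,"wz":0,"jaw":100},{"x":0,"y":0,"z":-1,"wx":0,"wy":0,"wz":0,"jaw":100},{"x":0,"y":0,"z":-1,"wx":0,"wy":0,"wz":0,"jaw":100},{"x":0,"y":0,"z":-1,"wx":0,"wy":0,"wz":0,"jaw":100}])

```text
time_s: 32.9
ee_pos: [0.45, 0.0732, 0.1816]
eef_rot: [-3.141, 0.001, 0.049]
force: [-0.2, 0.1, 0.1]
grip_width: 0.0941
```

```bash
python3 go.py .4214 -.168 .17 .048 0
python3 - <<'E'
from ov import *
t=ctrl.camera("top")
a=Ov("side",220,200,100,90,7)
a.circ([.4484,.0736,.112],.03);a.circ([.4484,.0736,.09],.028,(0,255,0))
a.save("pics/fb3.png"); cv2.imwrite("pics/top6.png",cv2.resize(t[150:320,150:450],None,fx=2.6,fy=2.6,interpolation=cv2.INTER_CUBIC))
E
```

```text
t 32.9 pos [0.45   0.0732 0.1816] rpy [-3.141e+00  1.000e-03  4.900e-02] w 0.0941 q [0.08 0.11 1.8  0.   1.23 1.6 ] F [-0.2  0.1  0.1] M [ 0.04  0.02 -0.05]
xyz units now-frame [-2.02 11.97  0.57] rotvec units [-0.01  0.01  0.02] after-turn xyz [-2.01 11.98  0.58]
```

View pics/fb3.png

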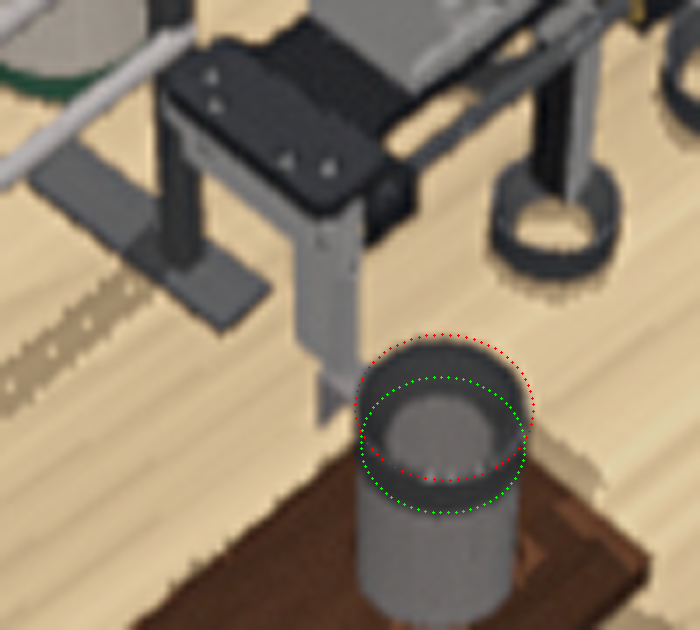

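View pics/top6.png

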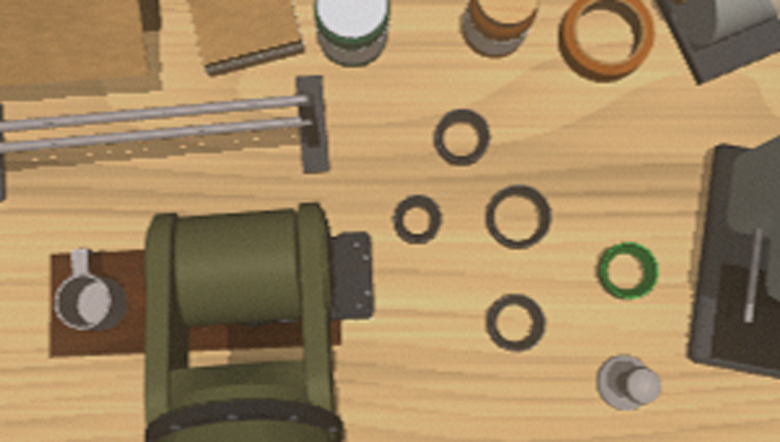

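Funnel b is seated level on cup B. I'll check funnel c again.

Run:
```python
from fun import *
t=ctrl.camera("top")
print(fit("top",t,(.4214,-.168)),fit("top",t,(.62,-.12)))
```

```text
(array([ 0.42368144, -0.16951217,  0.02867345]), np.float64(0.012961443806398742)) (array([ 0.62357767, -0.11567024,  0.02868784]), np.float64(0.016019502002437735))
```

Call:
carry_out(deltas=[{"x":-0.17,"y":1,"z":0,"wx":0,"wy":0,"wz":0,"jaw":100},{"x":-0.17,"y":1,"z":0,"wx":0,"wy":0,"wz":0,"jaw":100},{"x":-0.17,"y":1,"z":0,"wx":0,"wy":0,"wz":0,"jaw":100},{"x":-0.17,"y":1,"z":0,"wx":0,"wy":0,"wz":0,"jaw":100},{"x":-0.17,"y":1,"z":0,"wx":0,"wy":0,"wz":0,"jaw":100},{"x":-0.17,"y":1,"z":0,"wx":0,"wy":0,"wz":0,"jaw":100},{"x":-0.17,"y":1,"z":0,"wx":0,"wy":0,"wz":0,"jaw":100},{"x":-0.17,"y":1,"z":0,"wx":0,"wy":0,"wz":0,"jaw":100},{"x":-0.17,"y":1,"z":0,"wx":0,"wy":0,"wz":0,"jaw":100},{"x":-0.17,"y":1,"z":0,"wx":0,"wy":0,"wz":0,"jaw":100},{"x":-0.17,"y":1,"z":0,"wx":0,"wy":0,"wz":0,"jaw":100},{"x":-0.17,"y":0.97,"z":0,"wx":0,"wy":0,"wz":0,"jaw":100}])

```text
time_s: 34.05
ee_pos: [0.4205, -0.1688, 0.1789]
eef_rot: [-3.14, 0.003, 0.049]
force: [-0.3, 0.3, -0.0]
grip_width: 0.0943
```

Call:
carry_out(deltas=[{"x":0,"y":0,"z":0.6,"wx":0,"wy":0,"wz":0,"jaw":100},{"x":0,"y":0,"z":1,"wx":0,"wy":0,"wz":0,"jaw":100},{"x":0,"y":0,"z":1,"wx":0,"wy":0,"wz":0,"jaw":100},{"x":0,"y":0,"z":1,"wx":0,"wy":0,"wz":0,"jaw":100},{"x":0,"y":0,"z":1,"wx":0,"wy":0,"wz":0,"jaw":100},{"x":0,"y":0,"z":0.5,"wx":0,"wy":0,"wz":0,"jaw":100},{"x":0,"y":0,"z":0,"wx":0,"wy":0,"wz":0,"jaw":100}])

```text
time_s: 34.63
ee_pos: [0.4197, -0.1672, 0.0755]
eef_rot: [-3.139, 0.006, 0.049]
force: [-0.7, 0.0, 1.3]
grip_width: 0.0941
```

```bash
python3 go.py .4214 -.168 .009 .048 0
python3 - <<'E'
from ov import *
t=ctrl.camera("top")
a=Ov("side",290,150,120,120,5.5); a.circ([.4214,-.168,.032],.03);a.save("pics/fc.png")
cv2.imwrite("pics/top7.png",cv2.resize(t[150:320,250:450],None,fx=3,fy=3,interpolation=cv2.INTER_CUBIC))
E
```

```text
t 34.63 pos [ 0.4197 -0.1672  0.0755] rpy [-3.139  0.006  0.049] w 0.0941 q [-0.46  0.25  1.92 -0.    0.98  1.06] F [-0.7  0.   1.3] M [ 0.02 -0.01 -0.02]
xyz units now-frame [0.1  0.05 3.32] rotvec units [-0.04  0.07  0.02] after-turn xyz [0.08 0.04 3.33]
```

View pics/fc.png

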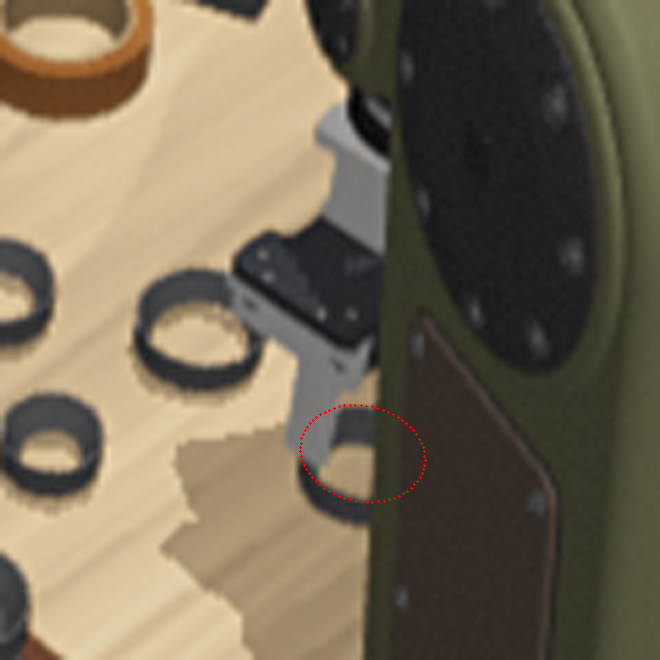

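View pics/top7.png

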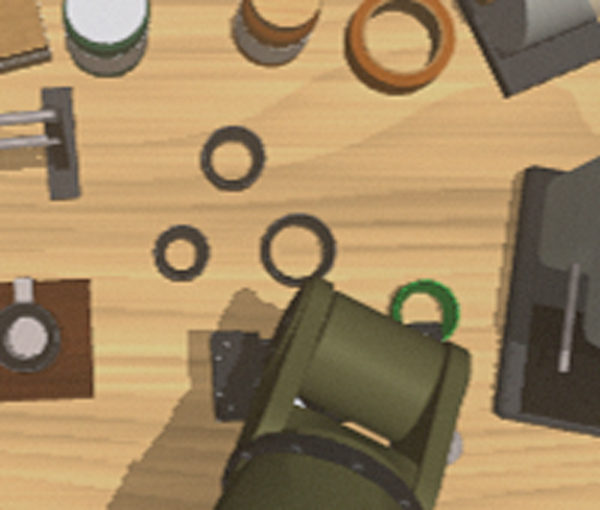

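Funnel c hasn't moved (0.4214, −0.168 after bias correction) and sits between the fingers. The gripper body stays about 17 mm above the tamper. Descending.

Call:
carry_out(deltas=[{"x":0.05,"y":0.04,"z":0.8,"wx":-0.03,"wy":0.05,"wz":0,"jaw":100},{"x":0,"y":0,"z":0.8,"wx":0,"wy":0,"wz":0,"jaw":100},{"x":0,"y":0,"z":0.8,"wx":0,"wy":0,"wz":0,"jaw":100},{"x":0,"y":0,"z":0.5,"wx":0,"wy":0,"wz":0,"jaw":100},{"x":0,"y":0,"z":0.3,"wx":0,"wy":0,"wz":0,"jaw":100},{"x":0,"y":0,"z":0.05,"wx":0,"wy":0,"wz":0,"jaw":100},{"x":0,"y":0,"z":0,"wx":0,"wy":0,"wz":0,"jaw":100}])

```text
time_s: 35.32
ee_pos: [0.4224, -0.1688, 0.0132]
eef_rot: [3.14, -0.003, 0.049]
force: [-0.3, -0.0, 1.4]
grip_width: 0.0941
```

Call:
carry_out(deltas=[{"x":0,"y":0,"z":0,"wx":0,"wy":0,"wz":0,"jaw":50},{"x":0,"y":0,"z":0,"wx":0,"wy":0,"wz":0,"jaw":50},{"x":0,"y":0,"z":0,"wx":0,"wy":0,"wz":0,"jaw":50},{"x":0,"y":0,"z":0,"wx":0,"wy":0,"wz":0,"jaw":50},{"x":0,"y":0,"z":0,"wx":0,"wy":0,"wz":0,"jaw":50},{"x":0,"y":0,"z":0,"wx":0,"wy":0,"wz":0,"jaw":50}], squeeze=15)

```text
time_s: 35.82
ee_pos: [0.4222, -0.1688, 0.0129]
eef_rot: [3.14, -0.003, 0.049]
force: [-0.8, 0.0, 2.6]
grip_width: 0.0605
```

```bash
python3 go.py .4214 -.168 .009 .048 0
```

```text
t 35.82 pos [ 0.4222 -0.1688  0.0129] rpy [ 3.14e+00 -3.00e-03  4.90e-02] w 0.0605 q [-0.46  0.37  1.95 -0.    0.82  1.06] F [-0.8  0.   2.6] M [ 0.04  0.12 -0.11]
xyz units now-frame [-0.04 -0.04  0.19] rotvec units [ 0.03 -0.03  0.02] after-turn xyz [-0.04 -0.04  0.19]
```

Call:
carry_out(deltas=[{"x":0,"y":0,"z":-0.4,"wx":0,"wy":0,"wz":0,"jaw":50},{"x":0,"y":0,"z":-1,"wx":0,"wy":0,"wz":0,"jaw":50},{"x":0,"y":0,"z":-1,"wx":0,"wy":0,"wz":0,"jaw":50},{"x":0,"y":0,"z":-1,"wx":0,"wy":0,"wz":0,"jaw":50},{"x":0,"y":0,"z":-1,"wx":0,"wy":0,"wz":0,"jaw":50},{"x":0,"y":0,"z":-1,"wx":0,"wy":0,"wz":0,"jaw":50},{"x":0,"y":0,"z":-1,"wx":0,"wy":0,"wz":0,"jaw":50},{"x":0,"y":0,"z":-1,"wx":0,"wy":0,"wz":0,"jaw":50},{"x":0,"y":0,"z":-1,"wx":0,"wy":0,"wz":0,"jaw":50},{"x":0,"y":0,"z":-1,"wx":0,"wy":0,"wz":0,"jaw":50},{"x":0,"y":0,"z":-1,"wx":0,"wy":0,"wz":0,"jaw":50}], squeeze=18)

```text
time_s: 36.73
ee_pos: [0.4213, -0.1682, 0.2223]
eef_rot: [3.14, -0.003, 0.049]
force: [1.0, -0.4, -0.3]
grip_width: 0.0605
```

```bash
python3 go.py .4396 .2734 .21 .048 0
```

```text
t 36.73 pos [ 0.4213 -0.1682  0.2223] rpy [ 3.14e+00 -3.00e-03  4.90e-02] w 0.0605 q [-0.46  0.07  1.76 -0.    1.31  1.06] F [ 1.  -0.4 -0.3] M [ 0.06  0.01 -0.01]
xyz units now-frame [  2.01 -22.01   0.58] rotvec units [ 0.02 -0.03  0.02] after-turn xyz [  1.97 -22.01   0.61]
```

24 rows of about −0.917 in y and +0.083 in x.

Call:
carry_out(deltas=[{"x":0.08,"y":-0.92,"z":0,"wx":0,"wy":0,"wz":0,"jaw":50},{"x":0.08,"y":-0.92,"z":0,"wx":0,"wy":0,"wz":0,"jaw":50},{"x":0.08,"y":-0.92,"z":0,"wx":0,"wy":0,"wz":0,"jaw":50},{"x":0.08,"y":-0.92,"z":0,"wx":0,"wy":0,"wz":0,"jaw":50},{"x":0.08,"y":-0.92,"z":0,"wx":0,"wy":0,"wz":0,"jaw":50},{"x":0.08,"y":-0.92,"z":0,"wx":0,"wy":0,"wz":0,"jaw":50},{"x":0.08,"y":-0.92,"z":0,"wx":0,"wy":0,"wz":0,"jaw":50},{"x":0.08,"y":-0.92,"z":0,"wx":0,"wy":0,"wz":0,"jaw":50},{"x":0.08,"y":-0.92,"z":0,"wx":0,"wy":0,"wz":0,"jaw":50},{"x":0.08,"y":-0.92,"z":0,"wx":0,"wy":0,"wz":0,"jaw":50},{"x":0.08,"y":-0.92,"z":0,"wx":0,"wy":0,"wz":0,"jaw":50},{"x":0.08,"y":-0.92,"z":0,"wx":0,"wy":0,"wz":0,"jaw":50}])

```text
time_s: 37.73
ee_pos: [0.4295, 0.0541, 0.2209]
eef_rot: [3.14, -0.003, 0.049]
force: [0.3, 0.3, 0.1]
grip_width: 0.0605
```

Call:
carry_out(deltas=[{"x":0.08,"y":-0.92,"z":0,"wx":0,"wy":0,"wz":0,"jaw":50},{"x":0.08,"y":-0.92,"z":0,"wx":0,"wy":0,"wz":0,"jaw":50},{"x":0.08,"y":-0.92,"z":0,"wx":0,"wy":0,"wz":0,"jaw":50},{"x":0.08,"y":-0.92,"z":0,"wx":0,"wy":0,"wz":0,"jaw":50},{"x":0.08,"y":-0.92,"z":0,"wx":0,"wy":0,"wz":0,"jaw":50},{"x":0.08,"y":-0.92,"z":0,"wx":0,"wy":0,"wz":0,"jaw":50},{"x":0.08,"y":-0.92,"z":0,"wx":0,"wy":0,"wz":0,"jaw":50},{"x":0.08,"y":-0.92,"z":0,"wx":0,"wy":0,"wz":0,"jaw":50},{"x":0.08,"y":-0.92,"z":0,"wx":0,"wy":0,"wz":0,"jaw":50},{"x":0.08,"y":-0.92,"z":0,"wx":0,"wy":0,"wz":0,"jaw":50},{"x":0.08,"y":-0.92,"z":0,"wx":0,"wy":0,"wz":0,"jaw":50},{"x":0.08,"y":-0.92,"z":0,"wx":0,"wy":0,"wz":0,"jaw":50}])

```text
time_s: 38.73
ee_pos: [0.4379, 0.2755, 0.2206]
eef_rot: [3.14, -0.002, 0.049]
force: [-0.5, -0.0, -0.7]
grip_width: 0.0608
```

Call:
carry_out(deltas=[{"x":0,"y":0,"z":0.6,"wx":0,"wy":0,"wz":0,"jaw":50},{"x":0,"y":0,"z":1,"wx":0,"wy":0,"wz":0,"jaw":50},{"x":0,"y":0,"z":1,"wx":0,"wy":0,"wz":0,"jaw":50},{"x":0,"y":0,"z":1,"wx":0,"wy":0,"wz":0,"jaw":50},{"x":0,"y":0,"z":0.3,"wx":0,"wy":0,"wz":0,"jaw":50},{"x":0,"y":0,"z":0,"wx":0,"wy":0,"wz":0,"jaw":50}])

```text
time_s: 39.23
ee_pos: [0.4377, 0.2741, 0.1412]
eef_rot: [3.139, -0.0, 0.049]
force: [0.9, 0.6, -0.1]
grip_width: 0.0605
```

```bash
python3 go.py .4396 .2734 .1 .048 0
python3 - <<'E'
from ov import *
o=ctrl.get_obs();Rm=R.from_euler('xyz',o["eef_rot"]).as_matrix()
p=proj("side",o["ee_pos"])
a=Ov("side",int(p[1])-45,int(p[0])-40,90,85,7.5)
ax=-Rm[:,2];f=o["ee_pos"]-ax*.0129-Rm[:,0]*.0008
a.circ(f+ax*.032,.03,R3=Rm);a.circ(f+ax*.01,.03,R3=Rm);a.circ([.4388,.2734,.09],.028,(0,255,0))
a.save("pics/fc2.png")
E
```

```text
t 39.23 pos [0.4377 0.2741 0.1412] rpy [ 3.139 -0.     0.049] w 0.0605 q [ 0.49  0.29  1.69 -0.    1.16  2.01] F [ 0.9  0.6 -0.1] M [ 0.07  0.03 -0.03]
xyz units now-frame [0.09 0.04 2.06] rotvec units [ 0.03 -0.    0.02] after-turn xyz [0.09 0.04 2.06]
```

View pics/fc2.png

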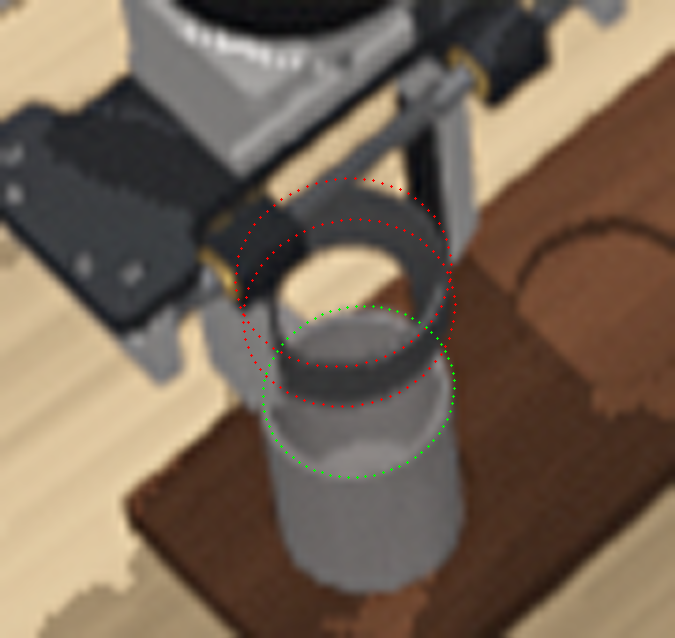

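Call:
carry_out(deltas=[{"x":0.06,"y":0.06,"z":0.6,"wx":0.03,"wy":0,"wz":0,"jaw":50},{"x":0,"y":0,"z":0.6,"wx":0,"wy":0,"wz":0,"jaw":50},{"x":0,"y":0,"z":0.4,"wx":0,"wy":0,"wz":0,"jaw":50},{"x":0,"y":0,"z":0.2,"wx":0,"wy":0,"wz":0,"jaw":50},{"x":0,"y":0,"z":0.2,"wx":0,"wy":0,"wz":0,"jaw":50},{"x":0,"y":0,"z":0.1,"wx":0,"wy":0,"wz":0,"jaw":50},{"x":0,"y":0,"z":0,"wx":0,"wy":0,"wz":0,"jaw":50}])

```text
time_s: 39.87
ee_pos: [0.4398, 0.2734, 0.1002]
eef_rot: [-3.141, -0.002, 0.049]
force: [-0.6, -0.3, -0.8]
grip_width: 0.0606
```

```bash
python3 go.py .4396 .2734 .0929 .048 0
```

```text
t 39.87 pos [0.4398 0.2734 0.1002] rpy [-3.141e+00 -2.000e-03  4.900e-02] w 0.0606 q [ 0.49  0.34  1.73 -0.    1.07  2.01] F [-0.6 -0.3 -0.8] M [0.04 0.04 0.02]
xyz units now-frame [-0.01 -0.    0.36] rotvec units [-0.01 -0.03  0.02] after-turn xyz [-0.01 -0.    0.36]
```

Call:
carry_out(deltas=[{"x":0,"y":0,"z":0.1,"wx":0,"wy":0,"wz":0,"jaw":50},{"x":0,"y":0,"z":0.1,"wx":0,"wy":0,"wz":0,"jaw":50},{"x":0,"y":0,"z":0.1,"wx":0,"wy":0,"wz":0,"jaw":50},{"x":0,"y":0,"z":0.05,"wx":0,"wy":0,"wz":0,"jaw":50},{"x":0,"y":0,"z":0,"wx":0,"wy":0,"wz":0,"jaw":50}])

```text
time_s: 40.28
ee_pos: [0.4398, 0.2734, 0.093]
eef_rot: [-3.141, -0.002, 0.049]
force: [0.1, 0.7, -0.3]
grip_width: 0.0605
```

Call:
carry_out(deltas=[{"x":0,"y":0,"z":0.03,"wx":0,"wy":0,"wz":0,"jaw":70},{"x":0,"y":0,"z":0,"wx":0,"wy":0,"wz":0,"jaw":85},{"x":0,"y":0,"z":0,"wx":0,"wy":0,"wz":0,"jaw":100},{"x":0,"y":0,"z":0,"wx":0,"wy":0,"wz":0,"jaw":100},{"x":0,"y":0,"z":0,"wx":0,"wy":0,"wz":0,"jaw":100},{"x":0,"y":0,"z":-0.5,"wx":0,"wy":0,"wz":0,"jaw":100},{"x":0,"y":0,"z":-1,"wx":0,"wy":0,"wz":0,"jaw":100},{"x":0,"y":0,"z":-1,"wx":0,"wy":0,"wz":0,"jaw":100},{"x":0,"y":0,"z":-1,"wx":0,"wy":0,"wz":0,"jaw":100},{"x":0,"y":0,"z":-1,"wx":0,"wy":0,"wz":0,"jaw":100},{"x":0,"y":0,"z":-1,"wx":0,"wy":0,"wz":0,"jaw":100},{"x":0,"y":0,"z":-1,"wx":0,"wy":0,"wz":0,"jaw":100}])

```text
time_s: 41.28
ee_pos: [0.4392, 0.2732, 0.2243]
eef_rot: [-3.141, -0.003, 0.049]
force: [0.3, -0.6, -0.1]
grip_width: 0.0942
```

```bash
python3 go.py .44 .12 .25 .048 0
python3 - <<'E'
from ov import *
a=Ov("side",180,215,140,145,5)
for u in((.4484,.0736),(.4388,.2734)): a.circ([*u,.112],.03);a.circ([*u,.09],.028,(0,255,0))
a.save("pics/end1.png");snap("8")
E
```

```text
t 41.28 pos [0.4392 0.2732 0.2243] rpy [-3.141e+00 -3.000e-03  4.900e-02] w 0.0942 q [ 0.49  0.21  1.59 -0.    1.34  2.01] F [ 0.3 -0.6 -0.1] M [0.03 0.02 0.02]
xyz units now-frame [-0.34  7.65 -1.29] rotvec units [-0.01 -0.04  0.02] after-turn xyz [-0.33  7.65 -1.28]
```

View pics/end1.png

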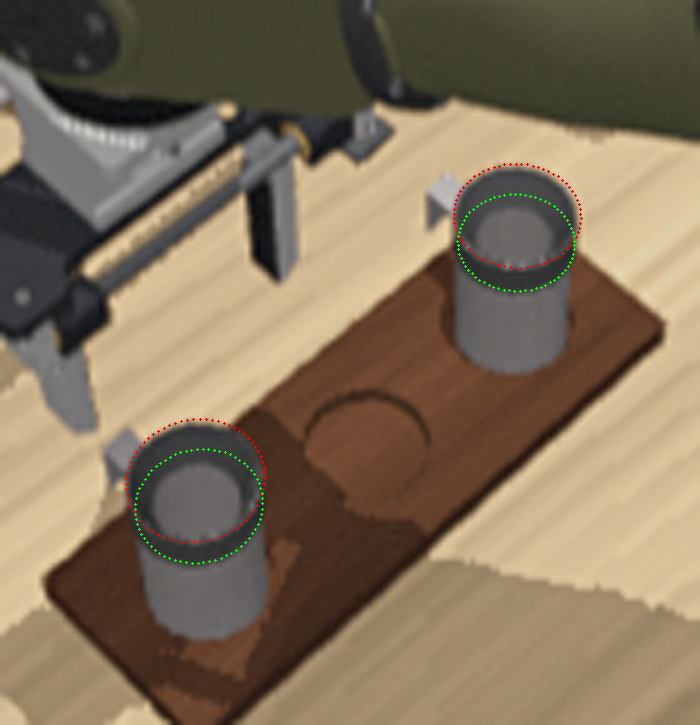

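View pics/top_8.png

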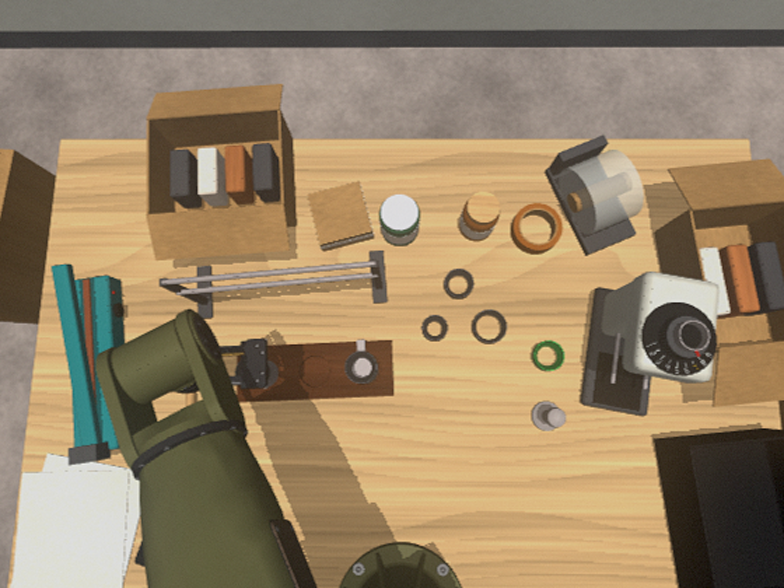

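Both funnels look seated. I'll move the arm clear for a final look at everything.

Call:
carry_out(deltas=[{"x":0,"y":0,"z":-1,"wx":0,"wy":0,"wz":0,"jaw":100},{"x":0,"y":1,"z":-0.5,"wx":0,"wy":0,"wz":0,"jaw":100},{"x":0,"y":1,"z":0,"wx":0,"wy":0,"wz":0,"jaw":100},{"x":0,"y":1,"z":0,"wx":0,"wy":0,"wz":0,"jaw":100},{"x":0,"y":1,"z":0,"wx":0,"wy":0,"wz":0,"jaw":100},{"x":0,"y":1,"z":0,"wx":0,"wy":0,"wz":0,"jaw":100},{"x":0,"y":1,"z":0,"wx":0,"wy":0,"wz":0,"jaw":100},{"x":0,"y":1,"z":0,"wx":0,"wy":0,"wz":0,"jaw":100},{"x":0,"y":1,"z":0,"wx":0,"wy":0,"wz":0,"jaw":100},{"x":0,"y":1,"z":0,"wx":0,"wy":0,"wz":0,"jaw":100},{"x":0,"y":1,"z":0,"wx":0,"wy":0,"wz":0,"jaw":100},{"x":0,"y":1,"z":0,"wx":0,"wy":0,"wz":0,"jaw":100}])

```text
time_s: 42.43
ee_pos: [0.4498, 0.0525, 0.2515]
eef_rot: [-3.141, -0.001, 0.05]
force: [1.0, 0.3, 0.7]
grip_width: 0.094
```

Call:
carry_out(deltas=[{"x":-0.3,"y":1,"z":0,"wx":0,"wy":0,"wz":0,"jaw":100},{"x":-0.3,"y":1,"z":0,"wx":0,"wy":0,"wz":0,"jaw":100},{"x":-0.3,"y":1,"z":0,"wx":0,"wy":0,"wz":0,"jaw":100},{"x":-0.3,"y":1,"z":0,"wx":0,"wy":0,"wz":0,"jaw":100},{"x":-0.3,"y":1,"z":0,"wx":0,"wy":0,"wz":0,"jaw":100},{"x":-0.3,"y":1,"z":0,"wx":0,"wy":0,"wz":0,"jaw":100},{"x":-0.3,"y":1,"z":0,"wx":0,"wy":0,"wz":0,"jaw":100},{"x":-0.3,"y":1,"z":0,"wx":0,"wy":0,"wz":0,"jaw":100},{"x":-0.3,"y":1,"z":0,"wx":0,"wy":0,"wz":0,"jaw":100},{"x":-0.3,"y":1,"z":0,"wx":0,"wy":0,"wz":0,"jaw":100},{"x":-0.3,"y":1,"z":0,"wx":0,"wy":0,"wz":0,"jaw":100},{"x":-0.3,"y":1,"z":0,"wx":0,"wy":0,"wz":0,"jaw":100}])

```text
time_s: 43.43
ee_pos: [0.3894, -0.1905, 0.2512]
eef_rot: [-3.14, -0.001, 0.049]
force: [0.3, -0.3, -1.2]
grip_width: 0.0942
```

Call:
carry_out(deltas=[{"x":-0.3,"y":1,"z":0,"wx":0,"wy":0,"wz":0,"jaw":100},{"x":-0.3,"y":1,"z":0,"wx":0,"wy":0,"wz":0,"jaw":100},{"x":-0.3,"y":1,"z":0,"wx":0,"wy":0,"wz":0,"jaw":100},{"x":0,"y":0,"z":0,"wx":0,"wy":0,"wz":0,"jaw":100},{"x":0,"y":0,"z":0,"wx":0,"wy":0,"wz":0,"jaw":100}])

```text
time_s: 43.85
ee_pos: [0.3747, -0.2508, 0.251]
eef_rot: [-3.14, -0.001, 0.048]
force: [0.4, -0.5, -0.4]
grip_width: 0.0941
```

Run:
```python
from ov import *
s=ctrl.camera("side");t=ctrl.camera("top")
snap("9")
a=Ov("side",180,235,120,115,5,s)
b=Ov("top",150,225,140,80,5,t); b.save("pics/end_t.png")
cv2.imwrite("pics/end_s.png",a.im)
cv2.imwrite("pics/collar_2.png",cv2.resize(t[195:280,430:520],None,fx=7,fy=7,interpolation=cv2.INTER_CUBIC))
print(ctrl.get_obs()["time_s"],ctrl.get_obs()["ee_pos"])
```

```text
44.05 [ 0.37529769 -0.24984219  0.25171603]
```

View pics/end_s.png

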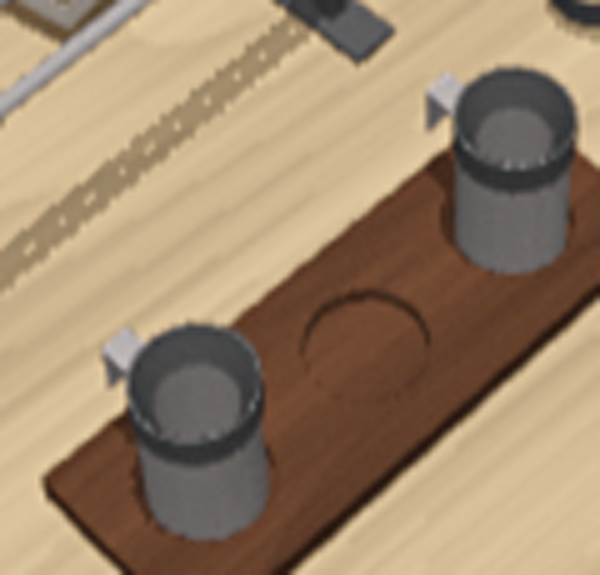

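View pics/end_t.png

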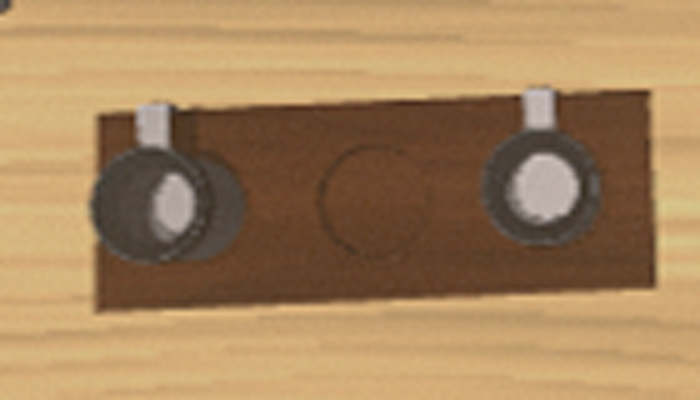

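View pics/collar_2.png

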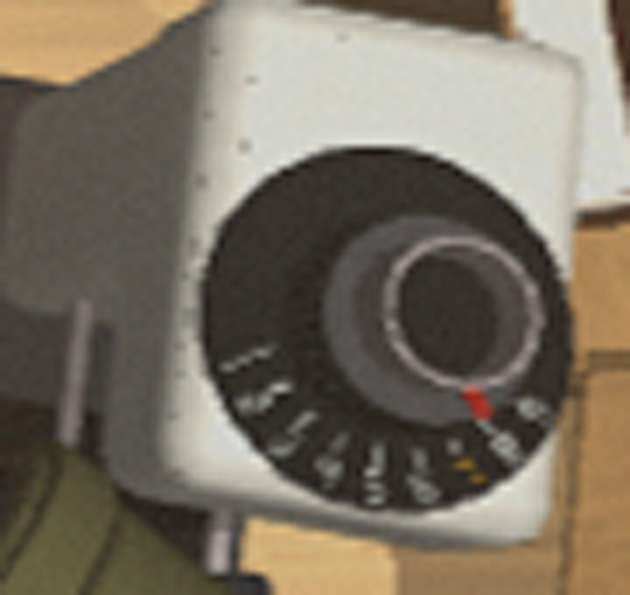

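View pics/top_9.png

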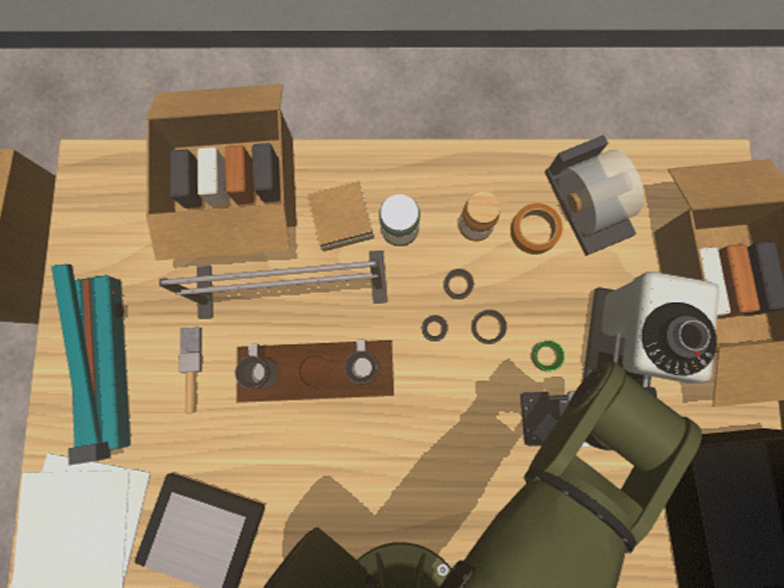

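Run:
```python
from ov import *
s=ctrl.camera("side")
a=Ov("side",375,75,80,60,9,s)
c=np.array([.4912,-.4368])
for n in range(1,10):
    th=np.radians(-8.5+180+(n-5)*17.19);d=np.array([np.cos(th),np.sin(th)])
    a.pt([*(c+.0325*d),.286],(0,255,0) if n==7 else (255,255,0)); a.pt([*(c+.0325*d),.262],(0,255,0) if n==7 else (255,255,0))
a.save("pics/collar_s2.png")
```

```text
(no output)
```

View pics/collar_s2.png

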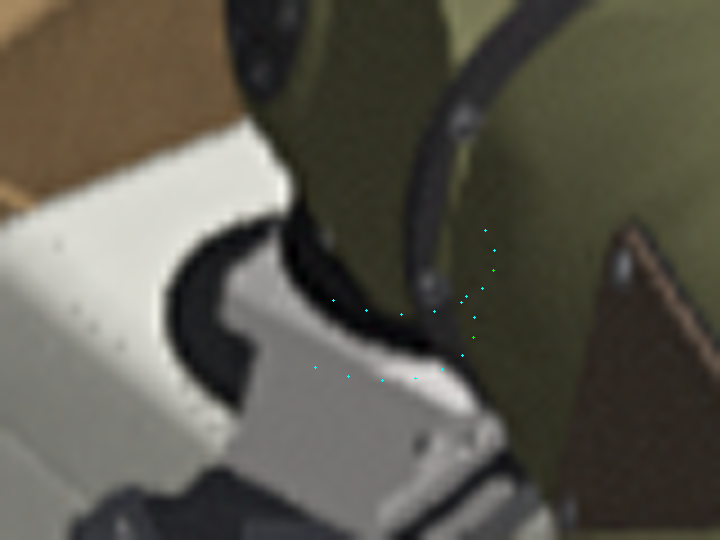

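The arm hides the collar now, so I'll use the clear side picture saved at t≈26 s, after the collar was turned.

Run:
```python
from ov import *
s=cv2.imread("pics/s4.png")
a=Ov("side",385,80,65,50,11,s)
c=np.array([.4893,-.435])
for n in range(1,10):
    th=np.radians(-8.5+180+(n-5)*17.19);d=np.array([np.cos(th),np.sin(th)])
    for z in(.286,.274): a.pt([*(c+.0325*d),z],(0,255,0) if n==7 else (255,255,0))
a.save("pics/collar_s3.png")
```

```text
(no output)
```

View pics/collar_s3.png

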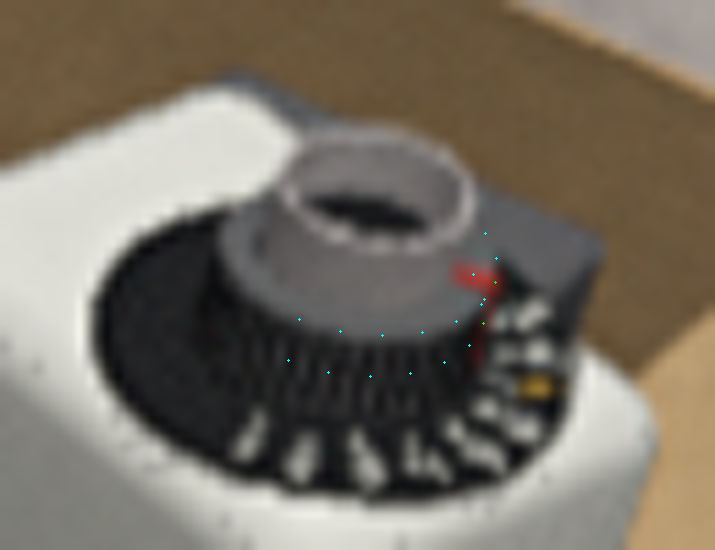

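In the side view the index's outer end, at about (495,283), falls exactly on the predicted point for 7. All checks agree, so I'm handing in.

```bash
python3 -c "
from station import ctrl
print(ctrl.hand_in())"
```

```text
the job is handed in; nothing more can be done
None
```

I turned the collar from 3 to 7 and stood both hanging cups in the outer tray recesses, each with a 60 mm funnel in its mouth. Funnels b and c went in, and the job was handed in at about 44 s; it reports no verdict.

- **Collar:** the arm measured a 1.208 rad turn. In both cameras the index mark lies within about 1° or 1 px of the stop for 7, once parallax is corrected. The network's mark on the index disagreed, because it had picked up the printed "8", so I set it aside.
- **Cups:** only two cups were present. Both rims match the predicted circles at 0.090 m height to about 1–2 px, so they are down in their recesses.
- **Funnels:** both look level and seated, with the ring on the rim. I judged level by eye from the overlays and did not measure the angle.
- **Other items:** in the final top view nothing else had visibly moved. The arm hid the tamper in that last picture, but it was in place in the view just before.
- **Camera disagreement:** the top camera reads about 2–3 mm off the side camera. I used the side camera because it agreed with the arm.

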